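Scrap the broken connector housings in the lock box

ROBOT

A 6-joint arm with a two-finger parallel gripper is mounted at the origin on the work surface. World frame = base frame: x ahead of the robot, y to its left, z up, the work surface at z = 0. Lengths are in m, angles in rad, forces in N, time in s.
With the tool pointing down it reaches from about 0.225 to 0.875 m from the base axis. Payload 3.4 kg.
Tool frame: the origin (TCP) lies between the finger pads, 19 mm behind the fingertips; this is the grasp point; z points along the fingers, y is the line along which they close (so a half turn about z gives the same grasp; the last joint's range is limited). The gripper opens to 85 mm and grips with 20 to 120 N. Pads are 22 mm wide; open, the fingers measure 114 mm over their backs; the gripper's body (76 mm by 85 mm) begins 54 mm behind the grasp point. The pads swing forward as they close: fully open they stand 13 mm farther back than shut.
Start: joints at [-1.358, 0.276, 1.505, -0, 1.361, -0.121], TCP at [0.188, -0.543, 0.25] pointing down, gripper open.
Joint ranges: [-2.89, 2.89], [-0.75, 2.08], [0.22, 2.7], [-1.18, 4.32], [0.11, 2.71], [-2.7, 2.7]. Speed limits (rad/s): [2.57, 2.57, 3.14, 3.14, 3.14, 3.14].

INTERFACE

Orientations are given as a unit quaternion [w, x, y, z].
In Python, from rig import manip gives the robot as it stands.
- The arm moves only by the shell command python3 -m pendant 'ROWS' [FORCE]. ROWS is JSON, a list of rows, each an object of numbers: "dx", "dy", "dz": the shift along the tool's x, y, z in m; "rx", "ry", "rz": the turn, a rotation vector about the tool's x, y, z in degrees; "hand": the finger opening in m, from 0 to 0.0854. In form: [{"dx": .., "dy": .., "dz": .., "rx": .., "ry": .., "rz": .., "hand": ..}, ...]. A call has 1 to 12 rows; each row shifts and turns the commanded pose from where the row before left it, along the tool's axes as they then stand; what a row does not reach is not made up. A row lasts 1/12 s, in which the tool goes at most 41.7 mm and 7.16 degrees, less where a joint would pass 70% of its speed; a pose out of reach is approached as far as the arm can. A call is refused whole if a number of a shift passes 0.0417 or a number of a turn 7.16, either way. A call with a gripper value outside its range is refused whole. The fingers move at their own pace and stop on an object; FORCE is the grip in N (left out, the last holds). Time passes only in rows, so rows that do not move let the fingers close. It gives the time, the measured TCP pose, the force, the opening and the grip force at its end, in the units of the state.
- manip.get_state(): the state, without advancing time (a new reading comes with each control period).
- manip.get_image(name): name is "scene" or "top"; returns a dict with "frame" (400x640x3 uint8, red, green, blue), "fx", "fy", "cx", "cy" (pixels), "distortion" ([k1, k2, p1, p2, k3] as OpenCV has them; the pictures are not rectified), "position" and "attitude" of the camera in the world. Camera axes: x right, y up, looking along -z (the intrinsics and any distortion apply to the point x, -y, -z); pixel columns grow to the right and rows downward; lengths in m; the calibration is good to about 2 mm. A picture is of the moment at which its call begins. There is no depth.
- manip.sign_off(): hands the job in; it is judged then, once.
The state is a dict: "clock": time; "qpos": joint angles; "qd": joint speeds; "effort": joint torques, N m; "position": TCP position; "ee_rot": TCP orientation; "contact_force": force on the tool from outside, world axes, zero at the start; "moment": the same for the moment, N m; "width": finger opening in m; "gripper_force": force on a finger pad.
Only numpy, scipy, OpenCV 4.12 (cv2) and the standard library are available. Lean on these libraries where they do the work, as an engineer would, in place of code of your own. Each camera call takes 0.05 s, during which the arm holds its last target. There are 200 camera calls.

TASK

Clear the tested connector housings off the bench: lay every good one (an ear at both ends) in the open grey tray, and scrap every broken one (only one ear) by swinging the scrap box's dust cover fully aside on its pin and dropping them through the port. When all the broken ones are in the box, swing the cover fully shut again, and then press the lock lever behind it down until it catches and stays down. Leave the tape, the mouse and the loudspeaker where they are.

Things in the scene. Friction and masses are not known exactly. Their poses are not given: they have to be found in the camera images.
- scrap_box: fixed grey steel scrap box, 180 x 180 mm and 140 mm high, 4 mm walls and floor, hollow below its 4 mm top, with one square 110 x 110 mm port in the middle of the top. Origin: centre of its underside; x points to the side with the lever (away from the robot), y to its left, z up; turned up to 0.2 rad about z.
- port (a point): centre of the square port, level with the box's top face (140 mm above the bench); its axes are the box's, the port's sides lie along them
- cover (a joint): dust cover: a 153 mm square aluminium plate, 5 mm thick, 2 mm above the box's top, turning level on one upright pin at the box's near left corner. 0 = shut (stop); grows as it swings clockwise from above, towards the robot; stop at 1.7 rad. From 1.57 the port is wholly clear, at 1.4 practically. Stays where left (friction about 0.12 N m); may start up to 0.15 rad ajar.
- cover_pin (a point): on the pin's axis at the level of the cover's top face (147 mm above the bench); the pin is 73 mm towards the robot and 73 mm to the left of the port's centre, in the box's axes
- cover_knob (a point): the cover's black knob: an upright plain cylinder 26 mm across that stands 34 mm up from the cover's top face, so it can turn between the fingers; the point lies on its axis 23 mm above the cover's top face (the height for the TCP of a grip from above), 114 mm from the pin
- lever (a joint): sprung steel lock lever along the box's far edge, pivot at the box's left. 0 = up, held so by its spring, sloping up 0.6 rad towards the box's right; 0.6 = down, level (stop). Pressed at its pad it takes 5 to 8 N; past 0.5 rad a detent pulls it on to 0.6 and holds it. Let go sooner, it springs back up.
- lever_pad (a point): middle of the top of the lever's black press pad (36 mm wide, 50 mm along the lever, 125 mm from the pivot); from up to down it drops about 70 mm and moves about 26 mm outwards to the box's right (-y of the box)
- tray: fixed open grey tray for good housings, 190 x 150 mm and 34 mm high (x, y, z), 4 mm walls and floor. Origin: centre of its underside, z up; turned up to 0.2 rad
- reject1: white plastic connector housing: block 66 x 30 x 28 mm (x, y, z), brass contacts on top, only ONE mounting ear, at its +x end (the other has broken off); an ear is 24 mm wide, 10 mm high, at the block's foot, and sticks out 15 mm. Mass 56 to 112 g. Origin: centre of the block's underside; x along its length. Broken; 81 mm long in all. Three or four are present.
- reject2: white plastic connector housing: block 66 x 30 x 28 mm (x, y, z), brass contacts on top, only ONE mounting ear, at its +x end (the other has broken off); an ear is 24 mm wide, 10 mm high, at the block's foot, and sticks out 15 mm. Mass 56 to 112 g. Origin: centre of the block's underside; x along its length. Broken; 81 mm long in all. Three or four are present.
- reject3: white plastic connector housing: block 66 x 30 x 28 mm (x, y, z), brass contacts on top, only ONE mounting ear, at its +x end (the other has broken off); an ear is 24 mm wide, 10 mm high, at the block's foot, and sticks out 15 mm. Mass 56 to 112 g. Origin: centre of the block's underside; x along its length. Broken; 81 mm long in all. Three or four are present.
- reject4: white plastic connector housing: block 66 x 30 x 28 mm (x, y, z), brass contacts on top, only ONE mounting ear, at its +x end (the other has broken off); an ear is 24 mm wide, 10 mm high, at the block's foot, and sticks out 15 mm. Mass 56 to 112 g. Origin: centre of the block's underside; x along its length. Broken; 81 mm long in all. Three or four are present.
- good1: white plastic connector housing: block 66 x 30 x 28 mm (x, y, z), brass contacts on top, a mounting ear at BOTH ends; an ear is 24 mm wide, 10 mm high, at the block's foot, and sticks out 15 mm. Mass 56 to 112 g. Origin: centre of the block's underside; x along its length. Good; 96 mm long in all. One or two are present.
- good2: white plastic connector housing: block 66 x 30 x 28 mm (x, y, z), brass contacts on top, a mounting ear at BOTH ends; an ear is 24 mm wide, 10 mm high, at the block's foot, and sticks out 15 mm. Mass 56 to 112 g. Origin: centre of the block's underside; x along its length. Good; 96 mm long in all. One or two are present.
- tape: roll of parcel tape lying flat, 100 mm across, 48 mm high, on the left of the bench; leave alone. Origin: centre of its underside
- mouse: black computer mouse, 100 x 60 x 33 mm, on a red pad at the far right; leave alone. Origin: centre of its underside
- speaker: black desk loudspeaker, 90 x 85 x 170 mm, at the far side of the bench; leave alone. Origin: centre of its underside

How it is judged:
On the way, in this order (a step that is already met when the one before it is completed fails the run):
1. the dust cover is swung aside (beyond 1.4 rad) (value of joint cover above 1.4 rad), for 0.2 s.
2. every broken housing lies inside the scrap box (x of reject1 in the frame of scrap_box between -0.09 and 0.09 m and y of reject1 in the frame of scrap_box between -0.09 and 0.09 m and z of reject1 in the frame of scrap_box between -0.005 and 0.13 m and x of reject2 in the frame of scrap_box between -0.09 and 0.09 m and y of reject2 in the frame of scrap_box between -0.09 and 0.09 m and z of reject2 in the frame of scrap_box between -0.005 and 0.13 m and x of reject3 in the frame of scrap_box between -0.09 and 0.09 m and y of reject3 in the frame of scrap_box between -0.09 and 0.09 m and z of reject3 in the frame of scrap_box between -0.005 and 0.13 m and x of reject4 in the frame of scrap_box between -0.09 and 0.09 m and y of reject4 in the frame of scrap_box between -0.09 and 0.09 m and z of reject4 in the frame of scrap_box between -0.005 and 0.13 m), for 0.2 s.
3. the cover is swung shut again (within 0.08 rad) (value of joint cover below 0.08 rad), for 0.2 s.
4. the lock lever is pressed down past its detent (beyond 0.52 rad) (value of joint lever above 0.52 rad), for 0.2 s.
At the end, for the whole second after the job is handed in: Every broken housing is inside the scrap box, every good one lies inside the tray (origin within its outline and less than 60 mm above its underside), all at rest; the cover is shut (within 0.08 rad) and the lever is held down by its detent (beyond 0.52 rad) (all of step 2 and x of good1 in the frame of tray between -0.095 and 0.095 m and y of good1 in the frame of tray between -0.075 and 0.075 m and z of good1 in the frame of tray between -0.005 and 0.06 m and x of good2 in the frame of tray between -0.095 and 0.095 m and y of good2 in the frame of tray between -0.075 and 0.075 m and z of good2 in the frame of tray between -0.005 and 0.06 m and value of joint cover below 0.08 rad and value of joint lever above 0.52 rad and linear speed of each of reject1, reject2, reject3, reject4, good1, good2 below 0.03 m/s); the robot touches nothing.
It fails at once if the tape is moved by more than 30 mm (distance of tape from where it was at the start of the episode above 0.03 m).
It fails at once if the mouse is moved by more than 30 mm (distance of mouse from where it was at the start of the episode above 0.03 m).
It fails at once if the speaker is moved by more than 30 mm (distance of speaker from where it was at the start of the episode above 0.03 m).
Of reject1, reject2, reject3, reject4 only 3 to 4 are there at a start; the rules pass over those that are not, and their reading is None.
Of good1, good2 only 1 to 2 are there at a start; the rules pass over those that are not, and their reading is None.
At some moment in a run one of reject1, reject2, reject3, reject4, good1, good2 may be knocked a few centimetres aside while the robot is not near it.
Once in a run the grip may slacken for a moment while it holds something.
It also fails if it takes over 210 s, if anything falls off the work surface, if the arm or the gripper's body presses on something with over 40 N, if the wrist force passes 120 N, or if a joint passes its speed limit or range.

## Working session

There is one attempt and no reset: what is moved stays moved. The work goes in short steps, Python scripts to look and compute and a shell command to move; the robot and the scene stay as the last step left them, time stands still between calls to the robot, and variables do not carry over. Pictures are saved under pics/ and viewed, at most 14 in all, crops included, and the job is handed in when it is done.

```bash
ls; mkdir -p pics; cat > h.py <<'E'
import numpy as np, cv2
from scipy.spatial.transform import Rotation as R
from rig import manip
def quat(q): return R.from_quat([q[1],q[2],q[3],q[0]])
def att(a):
    a=np.array(a,float)
    return a if a.shape==(3,3) else quat(a).as_matrix()
def K(im): return np.array([[im['fx'],0,im['cx']],[0,im['fy'],im['cy']],[0,0,1.]])
def ray(im,uv):
    p=cv2.undistortPoints(np.array(uv,float).reshape(-1,1,2),K(im),np.array(im['distortion'],float)).reshape(-1,2)
    d=np.c_[p[:,0],-p[:,1],-np.ones(len(p))]
    return np.array(im['position'],float), d@att(im['attitude']).T
def plane(im,uv,z):
    o,d=ray(im,uv); return o+d*((z-o[2])/d[:,2])[:,None]
def proj(im,P):
    c=(np.array(P,float).reshape(-1,3)-im['position'])@att(im['attitude'])
    c=c*[1,-1,-1]
    return cv2.projectPoints(c.reshape(-1,1,3),np.zeros(3),np.zeros(3),K(im),np.array(im['distortion'],float))[0].reshape(-1,2)
def snap(name,f=None):
    im=manip.get_image(name)
    if f: cv2.imwrite('pics/'+f,cv2.cvtColor(im['frame'],cv2.COLOR_RGB2BGR))
    return im
def st():
    s=manip.get_state(); m=quat(s['ee_rot']).as_matrix()
    print('t',round(s['clock'],2),'p',np.round(s['position'],4),'x',np.round(m[:,0],3),'y',np.round(m[:,1],3),'z',np.round(m[:,2],3),'F',np.round(s['contact_force'],1),'w',round(s['width'],4),'g',round(s['gripper_force'],1)); return s
E
python3 - <<'E'
from h import *
for n in('top','scene'):
    im=snap(n,n+'0.png'); print(n,np.round(im['position'],3),im['attitude'],im['fx'],im['distortion'])
st()
E
```

```text
pics
top [0.423 0.025 1.203] [-0.69899616 -0.06409201  0.05156354  0.71037862] 408.3295590070222 [-0.01490812  0.          0.          0.          0.        ]
scene [ 1.283 -0.478  0.936] [0.81541916 0.36947511 0.17484543 0.40988877] 415.5729444270465 [-0.05795941  0.          0.          0.          0.        ]
t 0.1 p [ 0.1883 -0.5428  0.2492] x [0.945 0.328 0.   ] y [ 0.328 -0.945 -0.002] z [-0.     0.002 -1.   ] F [-0.4 -0.4  0.5] w 0.0854 g 0.0
```

View pics/top0.png

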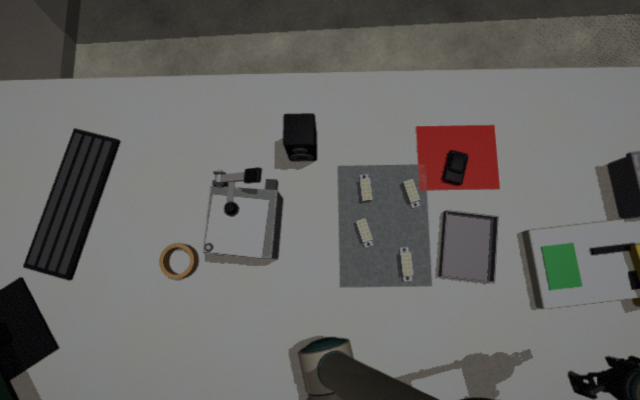

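View pics/scene0.png

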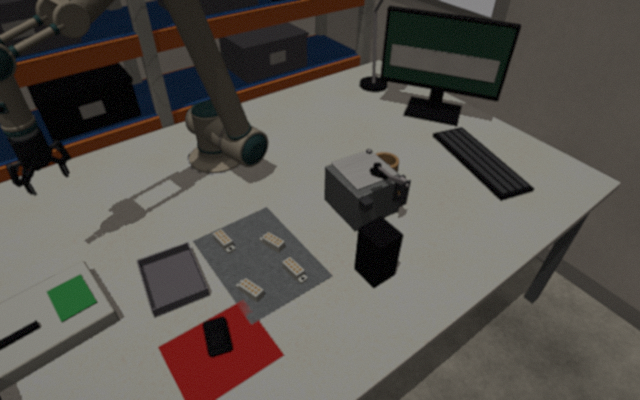

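The top view shows the box at about (242,220), its knob at (231,209), the lever pad at (253,175) and the tray at (468,247). Four housings lie on the mat at (365,188), (412,193), (364,233) and (406,264). Next I'll zoom in and measure.

```bash
cat > det.py <<'E'
from h import *
def housings(im,dbg=False):
    f=im['frame'].astype(int); 
    mat=proj(im,[[.26,-.33,0],[.75,-.33,0],[.75,0,0],[.26,0,0]])
    hsv=cv2.cvtColor(im['frame'],cv2.COLOR_RGB2HSV)
    m=(hsv[...,2]>145).astype(np.uint8)
    out=[]
    n,lab,s,c=cv2.connectedComponentsWithStats(m)
    for i in range(1,n):
        if 90<s[i,4]<900:
            p=np.argwhere(lab==i)[:,::-1]
            (cx,cy),wh,a=cv2.minAreaRect(p.astype(np.float32))
            out.append((cx,cy,wh,a,s[i,4],lab==i))
    return out
E
python3 - <<'E'
from det import *
im=snap('top')
for o in housings(im):
    P=plane(im,[o[:2]],.02)[0]; print(np.round(o[:2],1),np.round(o[2],1),round(o[3]),o[4],np.round(P,3))
bgr=cv2.cvtColor(im['frame'],cv2.COLOR_RGB2BGR)
a=cv2.resize(bgr[155:300,330:440],None,fx=4,fy=4,interpolation=cv2.INTER_CUBIC)
b=cv2.resize(bgr[155:300,195:285],None,fx=4,fy=4,interpolation=cv2.INTER_CUBIC)
cv2.imwrite('pics/crop0.png',np.hstack([b,a]))
E
```

```text
(no output)
```

View pics/crop0.png

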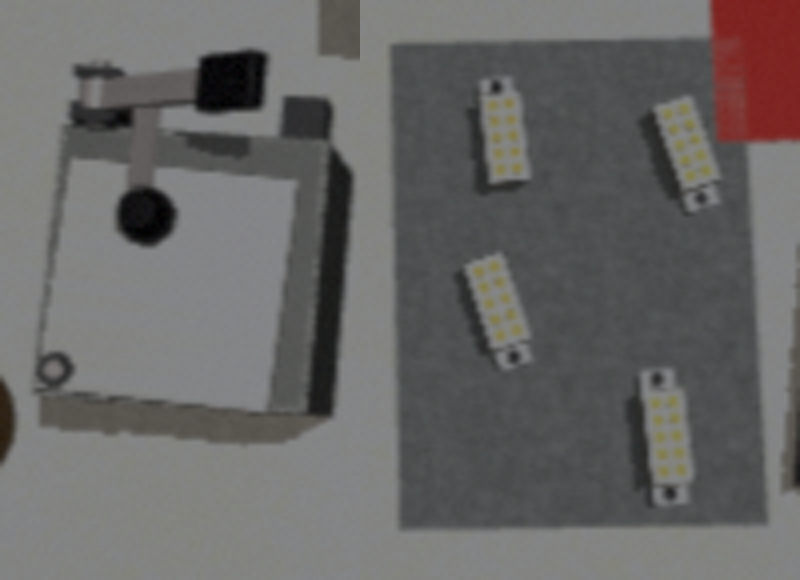

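The crop shows three broken housings, at full-image (365,188), (412,193) and (364,233). There is one good one, with two ears, at (406,264). I'll measure everything now.

```bash
cat > det.py <<'E'
from h import *
def blobs(m,amin,amax):
    n,lab,s,c=cv2.connectedComponentsWithStats(m.astype(np.uint8))
    return [(c[i],s[i,4],lab==i) for i in range(1,n) if amin<s[i,4]<amax]
def roi(im,x0,x1,y0,y1,z=0):
    m=np.zeros(im['frame'].shape[:2],np.uint8)
    q=proj(im,[[x0,y0,z],[x1,y0,z],[x1,y1,z],[x0,y1,z]])
    cv2.fillPoly(m,[np.round(q).astype(int)],1); return m>0
def housings(im,box=(.2,.75,-.42,.12),show=True):
    """block centre (x,y) from the yellow-contact blob on z=.028, axis angle, ear bearing"""
    hsv=cv2.cvtColor(im['frame'],cv2.COLOR_RGB2HSV)
    f=im['frame'].astype(int)
    y=((f[...,0]-f[...,2])>25)&((f[...,0]-f[...,1])<40)&roi(im,*box)
    y=cv2.morphologyEx(y.astype(np.uint8),cv2.MORPH_CLOSE,np.ones((5,5)))
    out=[]
    for c,a,m in blobs(y,40,500):
        P=plane(im,np.argwhere(m)[:,::-1],.028)[:,:2]
        (cx,cy),(w,h),_=r=cv2.minAreaRect(P.astype(np.float32)*1000)
        ctr=P.mean(0); ev,V=np.linalg.eigh(np.cov(P.T)); ax=V[:,1]
        if ax[0]<0: ax=-ax
        br=[]
        for s in(1,-1):
            q=proj(im,[[*(ctr+s*ax*.0405),.010]])[0]; u,v=np.round(q).astype(int)
            br.append(f[v-1:v+2,u-1:u+2].mean().round())
        out.append((ctr,np.degrees(np.arctan2(ax[1],ax[0])),br))
        if show: print(np.round(c,1),a,'xy',np.round(ctr,4),'size',np.round((w,h)),'axis',np.round(out[-1][1],1),'ear +/-',br)
    return out
E
python3 - <<'E'
from det import *
im=snap('top'); housings(im); f=im['frame']
pin=plane(im,[[195+55/4,155+368/4]],.147)[0]; print('pin',pin)
dark=(f.max(2)<45)
for c,a,m in blobs(dark&roi(im,.38,.75,.1,.42,.15),30,600): print('dark',np.round(c,1),a,'z.164',np.round(plane(im,[c],.164)[0],4),'z.2',np.round(plane(im,[c],.2)[0],4))
# cover corners (crop px) on .147, pin offset
cr=np.array([[68,160],[298,180],[270,412],[36,388]])/4+[195,155]
C=plane(im,cr,.147);print(np.round(C,4)); print([np.round(np.linalg.norm(C[i]-C[i-1]),3) for i in range(4)], [round(np.degrees(np.arctan2(*(C[i]-C[i-1])[1::-1])),1) for i in range(4)])
bx=np.array([[66,125],[330,143],[312,415]])/4+[195,155]
B=plane(im,bx,.14);print('box',np.round(B,4),[round(np.degrees(np.arctan2(*(B[i]-B[i-1])[1::-1])),1) for i in(1,2)],np.linalg.norm(np.diff(B,axis=0),axis=1))
t=np.zeros(f.shape[:2],bool)
hsv=cv2.cvtColor(f,cv2.COLOR_RGB2HSV)
sc=snap('scene'); b=cv2.cvtColor(sc['frame'],cv2.COLOR_RGB2BGR)
A=cv2.resize(b[130:240,305:425],None,fx=5,fy=5,interpolation=cv2.INTER_CUBIC)
A2=cv2.resize(cv2.cvtColor(f,cv2.COLOR_RGB2BGR)[200:292,430:505],None,fx=2.6,fy=2.6); A2=cv2.copyMakeBorder(A2,0,550-A2.shape[0],0,0,cv2.BORDER_CONSTANT)
cv2.imwrite('pics/crop1.png',np.hstack([A,A2])[:, :800])
E
```

```text
[365.6 188.7] 108 xy [ 0.6443 -0.0804] size [54. 17.] axis 5.2 ear +/- [np.float64(75.0), np.float64(70.0)]
[411.3 190. ] 112 xy [ 0.638  -0.2134] size [54. 20.] axis 16.7 ear +/- [np.float64(79.0), np.float64(74.0)]
[363.9 229.7] 108 xy [ 0.5243 -0.0716] size [54. 17.] axis 17.0 ear +/- [np.float64(78.0), np.float64(67.0)]
[406.6 263.8] 119 xy [ 0.4255 -0.1895] size [54. 17.] axis 4.4 ear +/- [np.float64(74.0), np.float64(63.0)]
pin [0.47577169 0.34050826 0.147     ]
dark [293.5 150.8] 283 z.164 [0.7237 0.1184 0.164 ] z.2 [0.7133 0.1152 0.2   ]
dark [252.2 175.1] 223 z.164 [0.6604 0.2269 0.164 ] z.2 [0.6522 0.2199 0.2   ]
dark [277.  226.8] 331 z.164 [0.5237 0.1611 0.164 ] z.2 [0.5203 0.1564 0.2   ]
dark [230.9 208.4] 144 z.164 [0.5732 0.2807 0.164 ] z.2 [0.568  0.2719 0.2   ]
[[0.6124 0.3361 0.147 ]
 [0.5963 0.1835 0.147 ]
 [0.4456 0.2005 0.147 ]
 [0.4631 0.3525 0.147 ]]
[np.float64(0.15), np.float64(0.153), np.float64(0.152), np.float64(0.153)] [np.float64(-6.3), np.float64(-96.0), np.float64(173.5), np.float64(83.4)]
box [[0.6374 0.3402 0.14  ]
 [0.6219 0.1634 0.14  ]
 [0.4434 0.1745 0.14  ]] [np.float64(-95.0), np.float64(176.5)] [0.1774553  0.17884712]
```

View pics/crop1.png

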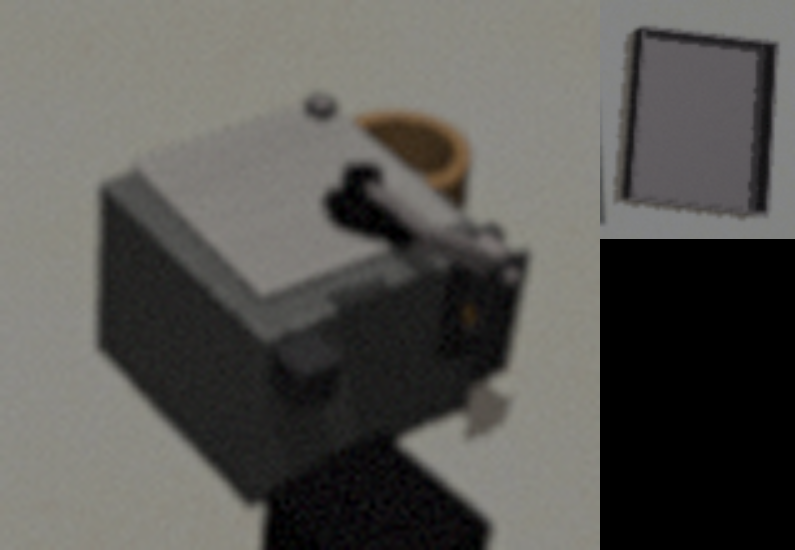

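The lever slopes up in the scene crop and the cover looks practically shut, since its yaw nearly matches the box's. The knob is at (0.573, 0.281), 114 mm from the pin as it should be. Next I'll move above the knob.

```bash
R12='x'; 
python3 -m pendant '[{"dx":0.0264,"dy":-0.0271,"hand":0.055},{"dx":0.0264,"dy":-0.0271},{"dx":0.0264,"dy":-0.0271},{"dx":0.0264,"dy":-0.0271},{"dx":0.0264,"dy":-0.0271},{"dx":0.0264,"dy":-0.0271},{"dx":0.0264,"dy":-0.0271},{"dx":0.0264,"dy":-0.0271},{"dx":0.0264,"dy":-0.0271},{"dx":0.0264,"dy":-0.0271},{"dx":0.0264,"dy":-0.0271},{"dx":0.0264,"dy":-0.0271}]' 40 >/dev/null
python3 -m pendant '[{"dx":0.0264,"dy":-0.0271},{"dx":0.0264,"dy":-0.0271},{"dx":0.0264,"dy":-0.0271},{"dx":0.0264,"dy":-0.0271},{"dx":0.0264,"dy":-0.0271},{"dx":0.0264,"dy":-0.0271},{"dx":0.0264,"dy":-0.0271},{"dx":0.0264,"dy":-0.0271},{"dx":0.0264,"dy":-0.0271},{"dx":0.0264,"dy":-0.0271},{"dx":0.0264,"dy":-0.0271},{"dx":0}]'
python3 - <<'E'
from h import *
st()
E
```

```text
t 0.25 p [ 0.1883 -0.5431  0.2496] x [0.945 0.328 0.   ] y [ 0.328 -0.945 -0.001] z [-0.     0.001 -1.   ] F [0.8 0.  0. ] w 0.0854 g 0.0invalid input
invalid input
```

```bash
python3 -m pendant '[{"dx":0.0264,"dy":-0.0271,"dz":0,"rx":0,"ry":0,"rz":0,"hand":0.055}]'; echo; python3 -m pendant '[{"dx":0.0264,"dy":-0.0271,"hand":0.055}]'; echo;  python3 -m pendant '[{"dx":0.0264,"dy":-0.0271,"dz":0,"rx":0,"ry":0,"rz":0,"hand":0.055}]' 40
```

```text
clock: 0.33
position: [0.2027, -0.5144, 0.2493]
ee_rot: [0.002, 0.986, 0.164, -0.001]
contact_force: [1.5, -0.1, 0.6]
width: 0.0757
gripper_force: 0.0


clock: 0.42
position: [0.2203, -0.4753, 0.2493]
ee_rot: [-0.0, 0.986, 0.165, -0.0]
contact_force: [1.0, 0.6, 0.7]
width: 0.0639
gripper_force: 0.0invalid input
```

```bash
python3 -m pendant '[{"dx":0.0264,"dy":-0.0271}]'|head -1; echo; python3 -m pendant '[{"dx":0.0264,"dy":-0.0271,"hand":0.055}]' 40|head -1; echo;  python3 -m pendant '[{"dx":0.0264,"dy":-0.0271,"hand":0.055}]' 40.0|head -1;  python3 -m pendant '[{"hand":0.055}]'|head -2
```

```text
invalid input
invalid input
invalid input
invalid input
```

```bash
python3 -m pendant '[{"dx":0.0264,"dy":-0.0271,"hand":0.055}]'; echo; python3 -m pendant '[{"dx":0.0264,"dy":-0.0271,"dz":0,"rx":0,"ry":0,"rz":0}]';echo; python3 -m pendant '[{"dx":0.0264,"dy":-0.0271,"hand":0.055}]' 60; echo; python3 -m pendant '[{"dx":0.0264,"dy":-0.0271,"hand":0.055}]'
```

```text
invalid input
invalid input
invalid input
invalid input
```

```bash
python3 -m pendant '[{"dx":0.0264,"dy":-0.0271,"dz":0,"rx":0,"ry":0,"rz":0,"hand":0.055},{"dx":0.0264,"dy":-0.0271,"dz":0,"rx":0,"ry":0,"rz":0,"hand":0.055},{"dx":0.0264,"dy":-0.0271,"dz":0,"rx":0,"ry":0,"rz":0,"hand":0.055},{"dx":0.0264,"dy":-0.0271,"dz":0,"rx":0,"ry":0,"rz":0,"hand":0.055},{"dx":0.0264,"dy":-0.0271,"dz":0,"rx":0,"ry":0,"rz":0,"hand":0.055},{"dx":0.0264,"dy":-0.0271,"dz":0,"rx":0,"ry":0,"rz":0,"hand":0.055},{"dx":0.0264,"dy":-0.0271,"dz":0,"rx":0,"ry":0,"rz":0,"hand":0.055},{"dx":0.0264,"dy":-0.0271,"dz":0,"rx":0,"ry":0,"rz":0,"hand":0.055},{"dx":0.0264,"dy":-0.0271,"dz":0,"rx":0,"ry":0,"rz":0,"hand":0.055},{"dx":0.0264,"dy":-0.0271,"dz":0,"rx":0,"ry":0,"rz":0,"hand":0.055},{"dx":0.0264,"dy":-0.0271,"dz":0,"rx":0,"ry":0,"rz":0,"hand":0.055}]' 40
python3 -m pendant '[{"dx":0.0264,"dy":-0.0271,"dz":0,"rx":0,"ry":0,"rz":0,"hand":0.055},{"dx":0.0264,"dy":-0.0271,"dz":0,"rx":0,"ry":0,"rz":0,"hand":0.055},{"dx":0.0264,"dy":-0.0271,"dz":0,"rx":0,"ry":0,"rz":0,"hand":0.055},{"dx":0.0264,"dy":-0.0271,"dz":0,"rx":0,"ry":0,"rz":0,"hand":0.055},{"dx":0.0264,"dy":-0.0271,"dz":0,"rx":0,"ry":0,"rz":0,"hand":0.055},{"dx":0.0264,"dy":-0.0271,"dz":0,"rx":0,"ry":0,"rz":0,"hand":0.055},{"dx":0.0264,"dy":-0.0271,"dz":0,"rx":0,"ry":0,"rz":0,"hand":0.055},{"dx":0.0264,"dy":-0.0271,"dz":0,"rx":0,"ry":0,"rz":0,"hand":0.055},{"dx":0.0264,"dy":-0.0271,"dz":0,"rx":0,"ry":0,"rz":0,"hand":0.055},{"dx":0.0264,"dy":-0.0271,"dz":0,"rx":0,"ry":0,"rz":0,"hand":0.055},{"dx":0,"dy":0,"dz":0,"rx":0,"ry":0,"rz":0,"hand":0.055},{"dx":0,"dy":0,"dz":0,"rx":0,"ry":0,"rz":0,"hand":0.055}]'
cat > to.py <<'E'
import sys; from h import *
# to.py x y z [xaxis_deg]: tool-frame deltas
s=st(); m=quat(s['ee_rot']).as_matrix(); t=np.array(sys.argv[1:4],float)-s['position']
print('d tool',np.round(m.T@t,4))
if len(sys.argv)>4: 
    a=np.degrees(np.arctan2(m[1,0],m[0,0])); print('rz',round((a-float(sys.argv[4])+90)%180-90,1),'x at',round(a,1))
E
python3 to.py .5732 .2807 .170
```

```text
clock: 1.33
position: [0.3975, -0.0962, 0.2502]
ee_rot: [0.0, 0.986, 0.166, 0.0]
contact_force: [0.6, 0.2, -1.3]
width: 0.0551
gripper_force: 0.0
clock: 2.33
position: [0.5581, 0.2461, 0.249]
ee_rot: [0.0, 0.986, 0.168, -0.001]
contact_force: [-0.6, -0.4, -0.7]
width: 0.0552
gripper_force: 0.0
t 2.33 p [0.5581 0.2461 0.249 ] x [ 0.944  0.33  -0.001] y [ 0.33  -0.944  0.   ] z [-0.001 -0.001 -1.   ] F [-0.6 -0.4 -0.7] w 0.0552 g 0.0
d tool [ 0.0258 -0.0276  0.0789]
```

```bash

python3 -m pendant '[{"dx":0.013,"dy":-0.014,"dz":0,"rx":0,"ry":0,"rz":0,"hand":0.055},{"dx":0.013,"dy":-0.0136,"dz":0,"rx":0,"ry":0,"rz":0,"hand":0.055},{"dx":0,"dy":0,"dz":0.02,"rx":0,"ry":0,"rz":0,"hand":0.055},{"dx":0,"dy":0,"dz":0.02,"rx":0,"ry":0,"rz":0,"hand":0.055},{"dx":0,"dy":0,"dz":0.02,"rx":0,"ry":0,"rz":0,"hand":0.055},{"dx":0,"dy":0,"dz":0.019,"rx":0,"ry":0,"rz":0,"hand":0.055},{"dx":0,"dy":0,"dz":0,"rx":0,"ry":0,"rz":0,"hand":0.055}]' 30
python3 -m pendant '[{"dx":0,"dy":0,"dz":0,"rx":0,"ry":0,"rz":0,"hand":0.015},{"dx":0,"dy":0,"dz":0,"rx":0,"ry":0,"rz":0,"hand":0.015},{"dx":0,"dy":0,"dz":0,"rx":0,"ry":0,"rz":0,"hand":0.015},{"dx":0,"dy":0,"dz":0,"rx":0,"ry":0,"rz":0,"hand":0.015},{"dx":0,"dy":0,"dz":0,"rx":0,"ry":0,"rz":0,"hand":0.015},{"dx":0,"dy":0,"dz":0,"rx":0,"ry":0,"rz":0,"hand":0.015}]' 30
python3 - <<'E'
from h import *
s=st(); m=quat(s['ee_rot']).as_matrix(); pin=np.array([.4755,.3400]); c=np.array(s['position'])[:2]-pin; print('r',np.hypot(*c))
a0=np.arctan2(c[1],c[0]); prev=np.array(s['position'])
c=c/np.hypot(*c)*.114
for k in range(1,17):
    a=-k*np.radians(94)/16; p=np.array([*(pin+R.from_euler('z',a).as_matrix()[:2,:2]@c),prev[2]])
    print(k,np.round((m.T@(p-prev))[:2],4),np.round(p,3)); prev=p
E
```

```text
clock: 2.92
position: [0.5703, 0.2766, 0.167]
ee_rot: [0.001, 0.986, 0.166, -0.004]
contact_force: [-1.7, -1.1, -0.6]
width: 0.0549
gripper_force: 0.0
clock: 3.42
position: [0.5708, 0.2805, 0.1724]
ee_rot: [-0.002, 0.986, 0.166, -0.002]
contact_force: [-6.9, 4.0, 0.3]
width: 0.0251
gripper_force: 29.9
t 3.42 p [0.5708 0.2805 0.1724] x [ 0.945  0.327 -0.003] y [ 0.327 -0.945 -0.004] z [-0.004  0.003 -1.   ] F [-6.9  4.   0.3] w 0.0251 g 29.9
r 0.11233995529151015
1 [-0.0084  0.0082] [0.565 0.27  0.172]
2 [-0.0101  0.0059] [0.558 0.261 0.172]
3 [-0.0107  0.0048] [0.549 0.253 0.172]
4 [-0.0111  0.0037] [0.54  0.246 0.172]
5 [-0.0114  0.0025] [0.53  0.24  0.172]
6 [-0.0116  0.0013] [0.52  0.235 0.172]
7 [-0.0117  0.0001] [0.509 0.231 0.172]
8 [-0.0116 -0.001 ] [0.497 0.228 0.172]
9 [-0.0115 -0.0022] [0.486 0.226 0.172]
10 [-0.0112 -0.0034] [0.474 0.226 0.172]
11 [-0.0108 -0.0045] [0.462 0.227 0.172]
12 [-0.0103 -0.0056] [0.451 0.229 0.172]
13 [-0.0096 -0.0066] [0.44  0.232 0.172]
14 [-0.0089 -0.0076] [0.429 0.236 0.172]
15 [-0.0081 -0.0084] [0.418 0.241 0.172]
16 [-0.0072 -0.0092] [0.408 0.248 0.172]
```

```bash

python3 -m pendant '[{"dx":-0.009,"dy":0.0075,"dz":0,"rx":0,"ry":0,"rz":0,"hand":0.015},{"dx":-0.0101,"dy":0.0059,"dz":0,"rx":0,"ry":0,"rz":0,"hand":0.015},{"dx":-0.0107,"dy":0.0048,"dz":0,"rx":0,"ry":0,"rz":0,"hand":0.015},{"dx":-0.0111,"dy":0.0037,"dz":0,"rx":0,"ry":0,"rz":0,"hand":0.015},{"dx":-0.0114,"dy":0.0025,"dz":0,"rx":0,"ry":0,"rz":0,"hand":0.015},{"dx":-0.0116,"dy":0.0013,"dz":0,"rx":0,"ry":0,"rz":0,"hand":0.015},{"dx":-0.0117,"dy":0.0001,"dz":0,"rx":0,"ry":0,"rz":0,"hand":0.015},{"dx":-0.0116,"dy":-0.001,"dz":0,"rx":0,"ry":0,"rz":0,"hand":0.015}]'
python3 -m pendant '[{"dx":-0.0115,"dy":-0.0022,"dz":0,"rx":0,"ry":0,"rz":0,"hand":0.015},{"dx":-0.0112,"dy":-0.0034,"dz":0,"rx":0,"ry":0,"rz":0,"hand":0.015},{"dx":-0.0108,"dy":-0.0045,"dz":0,"rx":0,"ry":0,"rz":0,"hand":0.015},{"dx":-0.0103,"dy":-0.0056,"dz":0,"rx":0,"ry":0,"rz":0,"hand":0.015},{"dx":-0.0096,"dy":-0.0066,"dz":0,"rx":0,"ry":0,"rz":0,"hand":0.015},{"dx":-0.0089,"dy":-0.0076,"dz":0,"rx":0,"ry":0,"rz":0,"hand":0.015},{"dx":-0.0081,"dy":-0.0084,"dz":0,"rx":0,"ry":0,"rz":0,"hand":0.015},{"dx":-0.0072,"dy":-0.0092,"dz":0,"rx":0,"ry":0,"rz":0,"hand":0.015},{"dx":0,"dy":0,"dz":0,"rx":0,"ry":0,"rz":0,"hand":0.015},{"dx":0,"dy":0,"dz":0,"rx":0,"ry":0,"rz":0,"hand":0.015},{"dx":0,"dy":0,"dz":0,"rx":0,"ry":0,"rz":0,"hand":0.015}]'
```

```text
clock: 4.08
position: [0.5006, 0.2319, 0.1726]
ee_rot: [-0.006, 0.986, 0.164, 0.004]
contact_force: [2.5, 17.1, -7.4]
width: 0.0243
gripper_force: 29.9
clock: 5.0
position: [0.4255, 0.2545, 0.1751]
ee_rot: [-0.006, 0.986, 0.165, 0.018]
contact_force: [25.3, 17.2, -21.2]
width: 0.0153
gripper_force: 23.4
```

```bash

python3 -m pendant '[{"dx":0,"dy":0,"dz":0,"rx":0,"ry":0,"rz":0,"hand":0.03},{"dx":0,"dy":0,"dz":0,"rx":0,"ry":0,"rz":0,"hand":0.05},{"dx":0,"dy":0,"dz":-0.01,"rx":0,"ry":0,"rz":0,"hand":0.05},{"dx":0,"dy":0,"dz":-0.03,"rx":0,"ry":0,"rz":0,"hand":0.055},{"dx":0,"dy":0,"dz":-0.04,"rx":0,"ry":0,"rz":0,"hand":0.055},{"dx":0,"dy":0.04,"dz":0,"rx":0,"ry":0,"rz":0,"hand":0.055},{"dx":0,"dy":0.04,"dz":0,"rx":0,"ry":0,"rz":0,"hand":0.055},{"dx":0,"dy":0.04,"dz":0,"rx":0,"ry":0,"rz":0,"hand":0.055},{"dx":0,"dy":0.04,"dz":0,"rx":0,"ry":0,"rz":0,"hand":0.055}]'
python3 - <<'E'
from det import *
im=snap('top'); b=cv2.cvtColor(im['frame'],cv2.COLOR_RGB2BGR)
cv2.imwrite('pics/crop2.png',cv2.resize(b[150:310,190:450],None,fx=3,fy=3,interpolation=cv2.INTER_CUBIC))
st()
E
```

```text
clock: 5.75
position: [0.4623, 0.0939, 0.2531]
ee_rot: [0.0, 0.986, 0.167, 0.001]
contact_force: [0.7, -0.0, 0.6]
width: 0.0551
gripper_force: 0.0
t 5.8 p [0.4654 0.0864 0.2529] x [0.946 0.324 0.002] y [ 0.324 -0.946  0.01 ] z [ 0.005 -0.009 -1.   ] F [ 2.3 -5.6 -0.1] w 0.0551 g 0.0
```

View pics/crop2.png

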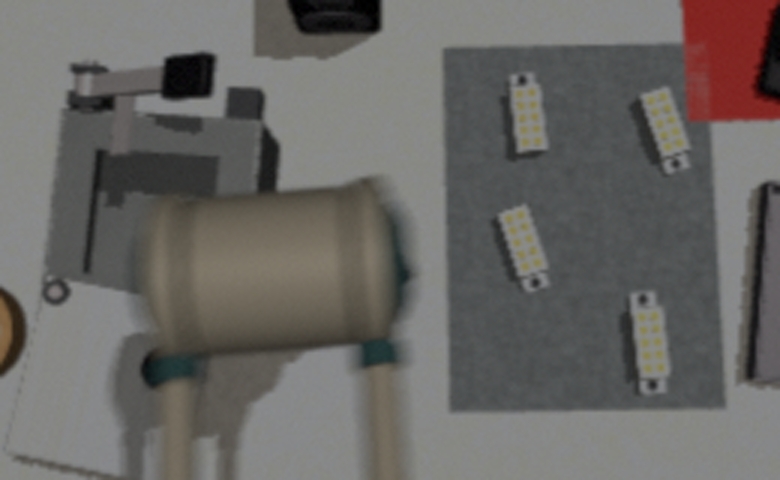

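The cover has swung about 94° aside and the whole port is visible at crop (95–220, 150–270). The housings haven't moved. I'll pick the nearest broken one at (0.524, -0.072).

```bash
python3 to.py .5243 -.0716 .12 17.0; python3 - <<'E'
from det import *
housings(snap('top'))
E
```

```text
t 5.8 p [0.4654 0.0864 0.2529] x [0.946 0.324 0.002] y [ 0.324 -0.946  0.01 ] z [ 0.005 -0.009 -1.   ] F [ 2.3 -5.6 -0.1] w 0.0551 g 0.0
d tool [0.0043 0.1673 0.1345]
rz 1.9 x at 18.9
[365.6 188.7] 108 xy [ 0.6443 -0.0804] size [54. 17.] axis 5.2 ear +/- [np.float64(77.0), np.float64(72.0)]
[411.3 190. ] 113 xy [ 0.6381 -0.2133] size [54. 20.] axis 16.9 ear +/- [np.float64(82.0), np.float64(78.0)]
[363.9 229.8] 114 xy [ 0.5241 -0.0717] size [54. 18.] axis 16.8 ear +/- [np.float64(81.0), np.float64(70.0)]
[406.6 263.8] 120 xy [ 0.4256 -0.1894] size [54. 17.] axis 4.6 ear +/- [np.float64(78.0), np.float64(66.0)]
```

```bash
python3 -m pendant '[{"dx":0.001,"dy":0.033,"dz":0.025,"rx":0,"ry":0,"rz":1.9,"hand":0.06},{"dx":0.001,"dy":0.033,"dz":0.025,"rx":0,"ry":0,"rz":0,"hand":0.06},{"dx":0.001,"dy":0.033,"dz":0.025,"rx":0,"ry":0,"rz":0,"hand":0.06},{"dx":0.001,"dy":0.033,"dz":0.025,"rx":0,"ry":0,"rz":0,"hand":0.06},{"dx":0,"dy":0.033,"dz":0.025,"rx":0,"ry":0,"rz":0,"hand":0.06},{"dx":0,"dy":0,"dz":0,"rx":0,"ry":0,"rz":0,"hand":0.06},{"dx":0,"dy":0,"dz":0,"rx":0,"ry":0,"rz":0,"hand":0.06},{"dx":0,"dy":0,"dz":0,"rx":0,"ry":0,"rz":0,"hand":0.06}]' 60 >/dev/null;  python3 to.py .5242 -.0716 .024 16.9
```

```text
t 6.52 p [ 0.5162 -0.0599  0.127 ] x [0.955 0.296 0.   ] y [ 0.296 -0.955 -0.001] z [ 0.     0.001 -1.   ] F [-0.2 -0.   0.5] w 0.0599 g 0.0
d tool [0.0042 0.0136 0.103 ]
rz 0.3 x at 17.2
```

```bash
python3 -m pendant '[{"dx":0.004,"dy":0.0136,"dz":0.005,"rx":0,"ry":0,"rz":0,"hand":0.06},{"dx":0,"dy":0,"dz":0.025,"rx":0,"ry":0,"rz":0,"hand":0.06},{"dx":0,"dy":0,"dz":0.025,"rx":0,"ry":0,"rz":0,"hand":0.06},{"dx":0,"dy":0,"dz":0.025,"rx":0,"ry":0,"rz":0,"hand":0.06},{"dx":0,"dy":0,"dz":0.013,"rx":0,"ry":0,"rz":0,"hand":0.06},{"dx":0,"dy":0,"dz":0.01,"rx":0,"ry":0,"rz":0,"hand":0.06},{"dx":0,"dy":0,"dz":0,"rx":0,"ry":0,"rz":0,"hand":0.06},{"dx":0,"dy":0,"dz":0,"rx":0,"ry":0,"rz":0,"hand":0.06}]' 60
python3 -m pendant '[{"dx":0,"dy":0,"dz":0,"rx":0,"ry":0,"rz":0,"hand":0.01},{"dx":0,"dy":0,"dz":0,"rx":0,"ry":0,"rz":0,"hand":0.01},{"dx":0,"dy":0,"dz":0,"rx":0,"ry":0,"rz":0,"hand":0.01},{"dx":0,"dy":0,"dz":0,"rx":0,"ry":0,"rz":0,"hand":0.01},{"dx":0,"dy":0,"dz":0,"rx":0,"ry":0,"rz":0,"hand":0.01},{"dx":0,"dy":0,"dz":0,"rx":0,"ry":0,"rz":0,"hand":0.01},{"dx":0,"dy":0,"dz":-0.03,"rx":0,"ry":0,"rz":0,"hand":0.01},{"dx":0,"dy":0,"dz":-0.04,"rx":0,"ry":0,"rz":0,"hand":0.01},{"dx":0,"dy":0,"dz":-0.04,"rx":0,"ry":0,"rz":0,"hand":0.01},{"dx":0,"dy":0,"dz":-0.04,"rx":0,"ry":0,"rz":0,"hand":0.01},{"dx":0,"dy":0,"dz":-0.04,"rx":0,"ry":0,"rz":0,"hand":0.01},{"dx":0,"dy":0,"dz":-0.02,"rx":0,"ry":0,"rz":0,"hand":0.01}]' 60
python3 to.py .541 .259 .235
```

```text
clock: 7.18
position: [0.5249, -0.0722, 0.0236]
ee_rot: [0.0, 0.989, 0.15, 0.0]
contact_force: [-0.2, -0.1, -0.1]
width: 0.0602
gripper_force: 0.0
clock: 8.18
position: [0.5259, -0.0729, 0.2386]
ee_rot: [0.002, 0.989, 0.15, 0.004]
contact_force: [1.9, -0.4, -0.3]
width: 0.0288
gripper_force: 59.7
t 8.18 p [ 0.5259 -0.0729  0.2386] x [0.955 0.296 0.007] y [ 0.296 -0.955  0.005] z [ 0.008 -0.002 -1.   ] F [ 1.9 -0.4 -0.3] w 0.0288 g 59.7
d tool [ 0.1127 -0.3126  0.0029]
```

```bash
python3 -m pendant '[{"dx":0.012,"dy":-0.0311,"dz":0,"rx":0,"ry":0,"rz":0,"hand":0.01},{"dx":0.012,"dy":-0.0311,"dz":0,"rx":0,"ry":0,"rz":0,"hand":0.01},{"dx":0.012,"dy":-0.0311,"dz":0,"rx":0,"ry":0,"rz":0,"hand":0.01},{"dx":0.012,"dy":-0.0311,"dz":0,"rx":0,"ry":0,"rz":0,"hand":0.01},{"dx":0.012,"dy":-0.0311,"dz":0,"rx":0,"ry":0,"rz":0,"hand":0.01},{"dx":0.012,"dy":-0.0311,"dz":0,"rx":0,"ry":0,"rz":0,"hand":0.01},{"dx":0.012,"dy":-0.0311,"dz":0,"rx":0,"ry":0,"rz":0,"hand":0.01},{"dx":0.012,"dy":-0.0311,"dz":0,"rx":0,"ry":0,"rz":0,"hand":0.01},{"dx":0.012,"dy":-0.0311,"dz":0,"rx":0,"ry":0,"rz":0,"hand":0.01},{"dx":0.012,"dy":-0.0311,"dz":0,"rx":0,"ry":0,"rz":0,"hand":0.01}]' >/dev/null
python3 -m pendant '[{"dx":0,"dy":0,"dz":0,"rx":0,"ry":0,"rz":7,"hand":0.01},{"dx":0,"dy":0,"dz":0,"rx":0,"ry":0,"rz":7,"hand":0.01},{"dx":0,"dy":0,"dz":0,"rx":0,"ry":0,"rz":7,"hand":0.01},{"dx":0,"dy":0,"dz":0,"rx":0,"ry":0,"rz":0,"hand":0.01},{"dx":0,"dy":0,"dz":0,"rx":0,"ry":0,"rz":0,"hand":0.01},{"dx":0,"dy":0,"dz":0,"rx":0,"ry":0,"rz":0,"hand":0.01}]' >/dev/null
python3 to.py .549 .260 .155 -5
python3 - <<'E'
from det import *
im=snap('top'); housings(im)
b=cv2.cvtColor(im['frame'],cv2.COLOR_RGB2BGR)
cv2.imwrite('pics/crop3.png',cv2.resize(b[150:310,170:370],None,fx=3.5,fy=3.5,interpolation=cv2.INTER_CUBIC))
E
```

```text
t 9.52 p [0.5467 0.2599 0.233 ] x [ 0.998 -0.064  0.   ] y [-0.064 -0.998  0.   ] z [ 0. -0. -1.] F [-0.3 -0.3 -1. ] w 0.0291 g 59.8
d tool [ 0.0023 -0.0002  0.078 ]
rz 1.4 x at -3.6
[365.6 188.7] 108 xy [ 0.6443 -0.0804] size [54. 17.] axis 5.2 ear +/- [np.float64(80.0), np.float64(74.0)]
[411.5 190.1] 119 xy [ 0.6378 -0.2137] size [54. 21.] axis 16.6 ear +/- [np.float64(85.0), np.float64(80.0)]
[406.7 263.8] 123 xy [ 0.4255 -0.1896] size [54. 18.] axis 4.8 ear +/- [np.float64(79.0), np.float64(68.0)]
```

View pics/crop3.png

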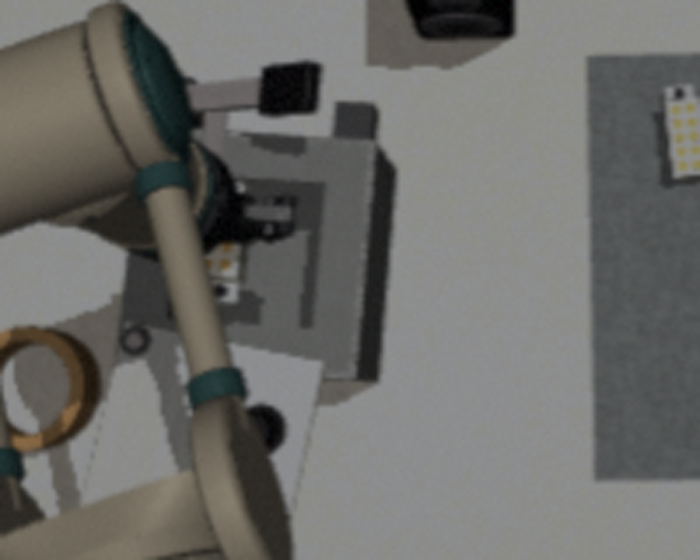

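The housing hangs over the port with its ear toward the robot, and the port's right edge is at crop (310,250). The knob is now at crop (265,425). I'll lower it and release.

```bash
python3 -m pendant '[{"dx":0.001,"dy":0,"dz":0.02,"rx":0,"ry":0,"rz":0,"hand":0.01},{"dx":0,"dy":0,"dz":0.02,"rx":0,"ry":0,"rz":0,"hand":0.01},{"dx":0,"dy":0,"dz":0.02,"rx":0,"ry":0,"rz":0,"hand":0.01},{"dx":0,"dy":0,"dz":0.018,"rx":0,"ry":0,"rz":0,"hand":0.01},{"dx":0,"dy":0,"dz":0,"rx":0,"ry":0,"rz":0,"hand":0.01},{"dx":0,"dy":0,"dz":0,"rx":0,"ry":0,"rz":0,"hand":0.05},{"dx":0,"dy":0,"dz":0,"rx":0,"ry":0,"rz":0,"hand":0.05},{"dx":0,"dy":0,"dz":0,"rx":0,"ry":0,"rz":0,"hand":0.05},{"dx":0,"dy":0,"dz":0,"rx":0,"ry":0,"rz":0,"hand":0.05},{"dx":0,"dy":0,"dz":-0.03,"rx":0,"ry":0,"rz":0,"hand":0.05},{"dx":0,"dy":0,"dz":-0.04,"rx":0,"ry":0,"rz":0,"hand":0.05},{"dx":0,"dy":0,"dz":-0.03,"rx":0,"ry":0,"rz":0,"hand":0.05}]'
python3 to.py .6443 -.0804 .2 5.2
```

```text
clock: 10.57
position: [0.5482, 0.2603, 0.2581]
ee_rot: [-0.0, 0.999, -0.033, 0.001]
contact_force: [0.6, -0.0, 0.9]
width: 0.0499
gripper_force: 0.0
t 10.57 p [0.5482 0.2603 0.2581] x [ 0.998 -0.066  0.003] y [-0.066 -0.998 -0.001] z [ 0.003  0.001 -1.   ] F [ 0.6 -0.   0.9] w 0.0499 g 0.0
d tool [0.1181 0.3337 0.0581]
rz -9.0 x at -3.8
```

```bash
python3 -m pendant '[{"dx":0,"dy":0.033,"dz":0,"rx":0,"ry":0,"rz":0,"hand":0.06},{"dx":0,"dy":0.033,"dz":0,"rx":0,"ry":0,"rz":0,"hand":0.06},{"dx":0,"dy":0.033,"dz":0,"rx":0,"ry":0,"rz":0,"hand":0.06},{"dx":0,"dy":0.033,"dz":0,"rx":0,"ry":0,"rz":0,"hand":0.06},{"dx":0,"dy":0.033,"dz":0,"rx":0,"ry":0,"rz":0,"hand":0.06},{"dx":0.02,"dy":0.033,"dz":0,"rx":0,"ry":0,"rz":0,"hand":0.06},{"dx":0.02,"dy":0.033,"dz":0,"rx":0,"ry":0,"rz":0,"hand":0.06},{"dx":0.026,"dy":0.033,"dz":0.02,"rx":0,"ry":0,"rz":0,"hand":0.06},{"dx":0.026,"dy":0.033,"dz":0.03,"rx":0,"ry":0,"rz":0,"hand":0.06},{"dx":0.026,"dy":0.0367,"dz":0.03,"rx":0,"ry":0,"rz":0,"hand":0.06},{"dx":0,"dy":0,"dz":0.03,"rx":0,"ry":0,"rz":-4.5,"hand":0.06},{"dx":0,"dy":0,"dz":0.03,"rx":0,"ry":0,"rz":-4.5,"hand":0.06}]' >/dev/null
python3 -m pendant '[{"dx":0,"dy":0,"dz":0,"rx":0,"ry":0,"rz":0,"hand":0.06},{"dx":0,"dy":0,"dz":0,"rx":0,"ry":0,"rz":0,"hand":0.06},{"dx":0,"dy":0,"dz":0,"rx":0,"ry":0,"rz":0,"hand":0.06}]' >/dev/null
python3 to.py .6443 -.0804 .024 5.2
python3 - <<'E'
from det import *
housings(snap('top')); housings(snap('scene'))
E
```

```text
t 11.82 p [ 0.6323 -0.0615  0.1319] x [0.996 0.09  0.003] y [ 0.09  -0.996  0.001] z [ 0.003 -0.001 -1.   ] F [0.5 0.1 0.8] w 0.0601 g 0.0
d tool [0.0099 0.0198 0.1079]
rz -0.0 x at 5.2
[411.3 190. ] 118 xy [ 0.6381 -0.2133] size [56. 21.] axis 18.9 ear +/- [np.float64(83.0), np.float64(81.0)]
[406.6 263.8] 120 xy [ 0.4256 -0.1894] size [54. 17.] axis 4.6 ear +/- [np.float64(79.0), np.float64(68.0)]
[222.2 236.3] 89 xy [ 0.4226 -0.1894] size [56. 20.] axis 5.8 ear +/- [np.float64(79.0), np.float64(122.0)]
[293.2 265.7] 99 xy [ 0.6423 -0.0803] size [53. 21.] axis 7.9 ear +/- [np.float64(85.0), np.float64(126.0)]
[250.5 286.5] 112 xy [ 0.6346 -0.2129] size [55. 20.] axis 16.6 ear +/- [np.float64(73.0), np.float64(121.0)]
[245.9 308.1] 49 xy [ 0.6869 -0.2564] size [15. 58.] axis -13.8 ear +/- [np.float64(64.0), np.float64(82.0)]
[216.4 315.4] 77 xy [ 0.6623 -0.3274] size [17. 74.] axis -86.1 ear +/- [np.float64(31.0), np.float64(58.0)]
```

Both views agree to about 3 mm, so I'll grip it and lift.

```bash
python3 -m pendant '[{"dx":0.0095,"dy":0.0198,"dz":0.005,"rx":0,"ry":0,"rz":0,"hand":0.06},{"dx":0,"dy":0,"dz":0.025,"rx":0,"ry":0,"rz":0,"hand":0.06},{"dx":0,"dy":0,"dz":0.025,"rx":0,"ry":0,"rz":0,"hand":0.06},{"dx":0,"dy":0,"dz":0.025,"rx":0,"ry":0,"rz":0,"hand":0.06},{"dx":0,"dy":0,"dz":0.018,"rx":0,"ry":0,"rz":0,"hand":0.06},{"dx":0,"dy":0,"dz":0.01,"rx":0,"ry":0,"rz":0,"hand":0.06},{"dx":0,"dy":0,"dz":0,"rx":0,"ry":0,"rz":0,"hand":0.06},{"dx":0,"dy":0,"dz":0,"rx":0,"ry":0,"rz":0,"hand":0.06}]' 60
python3 -m pendant '[{"dx":0,"dy":0,"dz":0,"rx":0,"ry":0,"rz":0,"hand":0.01},{"dx":0,"dy":0,"dz":0,"rx":0,"ry":0,"rz":0,"hand":0.01},{"dx":0,"dy":0,"dz":0,"rx":0,"ry":0,"rz":0,"hand":0.01},{"dx":0,"dy":0,"dz":0,"rx":0,"ry":0,"rz":0,"hand":0.01},{"dx":0,"dy":0,"dz":0,"rx":0,"ry":0,"rz":0,"hand":0.01},{"dx":0,"dy":0,"dz":0,"rx":0,"ry":0,"rz":0,"hand":0.01},{"dx":0,"dy":0,"dz":-0.03,"rx":0,"ry":0,"rz":0,"hand":0.01},{"dx":0,"dy":0,"dz":-0.04,"rx":0,"ry":0,"rz":0,"hand":0.01},{"dx":0,"dy":0,"dz":-0.04,"rx":0,"ry":0,"rz":0,"hand":0.01},{"dx":0,"dy":0,"dz":-0.04,"rx":0,"ry":0,"rz":0,"hand":0.01},{"dx":0,"dy":0,"dz":-0.04,"rx":0,"ry":0,"rz":0,"hand":0.01},{"dx":0,"dy":0,"dz":-0.025,"rx":0,"ry":0,"rz":0,"hand":0.01}]' 60
python3 to.py .535 .260 .25 -4.5
```

```text
clock: 12.58
position: [0.6433, -0.0804, 0.023]
ee_rot: [0.0, 0.999, 0.046, 0.001]
contact_force: [0.4, 0.1, -0.5]
width: 0.0601
gripper_force: 0.0
clock: 13.58
position: [0.6434, -0.0807, 0.242]
ee_rot: [0.001, 0.999, 0.046, 0.003]
contact_force: [-0.2, 0.1, -1.0]
width: 0.0287
gripper_force: 59.6
t 13.58 p [ 0.6434 -0.0807  0.242 ] x [0.996 0.091 0.006] y [ 0.091 -0.996  0.002] z [ 0.006 -0.002 -1.   ] F [-0.2  0.1 -1. ] w 0.0287 g 59.6
d tool [-0.0769 -0.3491 -0.0092]
rz 9.7 x at 5.2
```

```bash
python3 -m pendant '[{"dx":-0.02,"dy":-0.0317,"dz":-0.005,"rx":0,"ry":0,"rz":0,"hand":0.01},{"dx":-0.02,"dy":-0.0317,"dz":-0.005,"rx":0,"ry":0,"rz":0,"hand":0.01},{"dx":-0.02,"dy":-0.0317,"dz":0,"rx":0,"ry":0,"rz":0,"hand":0.01},{"dx":-0.017,"dy":-0.0317,"dz":0,"rx":0,"ry":0,"rz":0,"hand":0.01},{"dx":0,"dy":-0.0317,"dz":0,"rx":0,"ry":0,"rz":0,"hand":0.01},{"dx":0,"dy":-0.0317,"dz":0,"rx":0,"ry":0,"rz":0,"hand":0.01},{"dx":0,"dy":-0.0317,"dz":0,"rx":0,"ry":0,"rz":0,"hand":0.01},{"dx":0,"dy":-0.0317,"dz":0,"rx":0,"ry":0,"rz":0,"hand":0.01},{"dx":0,"dy":-0.0317,"dz":0,"rx":0,"ry":0,"rz":0,"hand":0.01},{"dx":0,"dy":-0.0317,"dz":0,"rx":0,"ry":0,"rz":0,"hand":0.01},{"dx":0,"dy":-0.0317,"dz":0,"rx":0,"ry":0,"rz":5,"hand":0.01},{"dx":0,"dy":0,"dz":0,"rx":0,"ry":0,"rz":4.7,"hand":0.01}]' >/dev/null
python3 -m pendant '[{"dx":0,"dy":0,"dz":0,"rx":0,"ry":0,"rz":0,"hand":0.01},{"dx":0,"dy":0,"dz":0,"rx":0,"ry":0,"rz":0,"hand":0.01},{"dx":0,"dy":0,"dz":0,"rx":0,"ry":0,"rz":0,"hand":0.01}]' >/dev/null
python3 to.py .535 .260 .155 -4.5
```

```text
t 14.83 p [0.5338 0.259  0.2467] x [ 0.997 -0.077 -0.   ] y [-0.077 -0.997  0.001] z [-0.    -0.001 -1.   ] F [ 0.1  0.5 -0.9] w 0.029 g 59.7
d tool [ 0.0011 -0.0011  0.0917]
rz 0.1 x at -4.4
```

```bash
python3 -m pendant '[{"dx":0.001,"dy":-0.001,"dz":0.024,"rx":0,"ry":0,"rz":0,"hand":0.01},{"dx":0,"dy":0,"dz":0.024,"rx":0,"ry":0,"rz":0,"hand":0.01},{"dx":0,"dy":0,"dz":0.024,"rx":0,"ry":0,"rz":0,"hand":0.01},{"dx":0,"dy":0,"dz":0.019,"rx":0,"ry":0,"rz":0,"hand":0.01},{"dx":0,"dy":0,"dz":0,"rx":0,"ry":0,"rz":0,"hand":0.01},{"dx":0,"dy":0,"dz":0,"rx":0,"ry":0,"rz":0,"hand":0.05},{"dx":0,"dy":0,"dz":0,"rx":0,"ry":0,"rz":0,"hand":0.05},{"dx":0,"dy":0,"dz":0,"rx":0,"ry":0,"rz":0,"hand":0.05},{"dx":0,"dy":0,"dz":0,"rx":0,"ry":0,"rz":0,"hand":0.05},{"dx":0,"dy":0,"dz":-0.03,"rx":0,"ry":0,"rz":0,"hand":0.05},{"dx":0,"dy":0,"dz":-0.04,"rx":0,"ry":0,"rz":0,"hand":0.05},{"dx":0,"dy":0,"dz":-0.03,"rx":0,"ry":0,"rz":0,"hand":0.05}]'
python3 to.py .6381 -.2135 .2 16.8
```

```text
clock: 15.83
position: [0.5355, 0.2609, 0.2589]
ee_rot: [-0.0, 0.999, -0.039, 0.001]
contact_force: [0.8, 0.6, -0.3]
width: 0.0498
gripper_force: 0.0
t 15.83 p [0.5355 0.2609 0.2589] x [ 0.997 -0.078  0.003] y [-0.078 -0.997 -0.001] z [ 0.003  0.001 -1.   ] F [ 0.8  0.6 -0.3] w 0.0498 g 0.0
d tool [0.1391 0.4651 0.0588]
rz -21.3 x at -4.5
```

```bash
python3 -m pendant '[{"dx":0,"dy":0.0388,"dz":0,"rx":0,"ry":0,"rz":0,"hand":0.06},{"dx":0,"dy":0.0388,"dz":0,"rx":0,"ry":0,"rz":0,"hand":0.06},{"dx":0,"dy":0.0388,"dz":0,"rx":0,"ry":0,"rz":0,"hand":0.06},{"dx":0,"dy":0.0388,"dz":0,"rx":0,"ry":0,"rz":0,"hand":0.06},{"dx":0,"dy":0.0388,"dz":0,"rx":0,"ry":0,"rz":0,"hand":0.06},{"dx":0.0198,"dy":0.036,"dz":0,"rx":0,"ry":0,"rz":0,"hand":0.06},{"dx":0.0198,"dy":0.036,"dz":0,"rx":0,"ry":0,"rz":0,"hand":0.06},{"dx":0.0198,"dy":0.036,"dz":0,"rx":0,"ry":0,"rz":0,"hand":0.06},{"dx":0.0198,"dy":0.036,"dz":0,"rx":0,"ry":0,"rz":0,"hand":0.06},{"dx":0.0198,"dy":0.036,"dz":0.01,"rx":0,"ry":0,"rz":0,"hand":0.06},{"dx":0.0198,"dy":0.036,"dz":0.015,"rx":0,"ry":0,"rz":0,"hand":0.06},{"dx":0.0198,"dy":0.036,"dz":0.015,"rx":0,"ry":0,"rz":0,"hand":0.06}]' >/dev/null
python3 -m pendant '[{"dx":0,"dy":0.016,"dz":0.03,"rx":0,"ry":0,"rz":-7.1,"hand":0.06},{"dx":0,"dy":0,"dz":0.03,"rx":0,"ry":0,"rz":-7.1,"hand":0.06},{"dx":0,"dy":0,"dz":0.02,"rx":0,"ry":0,"rz":-7.1,"hand":0.06},{"dx":0,"dy":0,"dz":0,"rx":0,"ry":0,"rz":0,"hand":0.06},{"dx":0,"dy":0,"dz":0,"rx":0,"ry":0,"rz":0,"hand":0.06},{"dx":0,"dy":0,"dz":0,"rx":0,"ry":0,"rz":0,"hand":0.06}]' >/dev/null
python3 to.py .6381 -.2135 .024 16.8
python3 - <<'E'
from det import *
housings(snap('top')); housings(snap('scene'))
E
```

```text
t 17.33 p [ 0.6365 -0.2069  0.1395] x [0.958 0.287 0.003] y [ 0.287 -0.958  0.002] z [ 0.003 -0.002 -1.   ] F [-0.2  0.4  0.1] w 0.0602 g 0.0
d tool [-0.0007  0.0065  0.1155]
rz -0.1 x at 16.7
[427.4 188.7] 54 xy [ 0.6411 -0.2602] size [58. 12.] axis 86.5 ear +/- [np.float64(83.0), np.float64(115.0)]
[222.2 236.4] 90 xy [ 0.4229 -0.1895] size [56. 20.] axis 5.2 ear +/- [np.float64(27.0), np.float64(121.0)]
[250.7 286.7] 105 xy [ 0.6352 -0.2128] size [55. 20.] axis 16.0 ear +/- [np.float64(73.0), np.float64(122.0)]
[245.8 307.4] 45 xy [ 0.6848 -0.2555] size [15. 51.] axis -11.0 ear +/- [np.float64(70.0), np.float64(80.0)]
[214.8 316.6] 68 xy [ 0.6632 -0.3323] size [40. 18.] axis 83.5 ear +/- [np.float64(58.0), np.float64(52.0)]
```

```bash
python3 -m pendant '[{"dx":-0.001,"dy":0.0065,"dz":0.013,"rx":0,"ry":0,"rz":0,"hand":0.06},{"dx":0,"dy":0,"dz":0.025,"rx":0,"ry":0,"rz":0,"hand":0.06},{"dx":0,"dy":0,"dz":0.025,"rx":0,"ry":0,"rz":0,"hand":0.06},{"dx":0,"dy":0,"dz":0.025,"rx":0,"ry":0,"rz":0,"hand":0.06},{"dx":0,"dy":0,"dz":0.018,"rx":0,"ry":0,"rz":0,"hand":0.06},{"dx":0,"dy":0,"dz":0.01,"rx":0,"ry":0,"rz":0,"hand":0.06},{"dx":0,"dy":0,"dz":0,"rx":0,"ry":0,"rz":0,"hand":0.06},{"dx":0,"dy":0,"dz":0,"rx":0,"ry":0,"rz":0,"hand":0.06}]' 60
python3 -m pendant '[{"dx":0,"dy":0,"dz":0,"rx":0,"ry":0,"rz":0,"hand":0.01},{"dx":0,"dy":0,"dz":0,"rx":0,"ry":0,"rz":0,"hand":0.01},{"dx":0,"dy":0,"dz":0,"rx":0,"ry":0,"rz":0,"hand":0.01},{"dx":0,"dy":0,"dz":0,"rx":0,"ry":0,"rz":0,"hand":0.01},{"dx":0,"dy":0,"dz":0,"rx":0,"ry":0,"rz":0,"hand":0.01},{"dx":0,"dy":0,"dz":0,"rx":0,"ry":0,"rz":0,"hand":0.01},{"dx":0,"dy":0,"dz":-0.03,"rx":0,"ry":0,"rz":0,"hand":0.01},{"dx":0,"dy":0,"dz":-0.04,"rx":0,"ry":0,"rz":0,"hand":0.01},{"dx":0,"dy":0,"dz":-0.04,"rx":0,"ry":0,"rz":0,"hand":0.01},{"dx":0,"dy":0,"dz":-0.04,"rx":0,"ry":0,"rz":0,"hand":0.01},{"dx":0,"dy":0,"dz":-0.04,"rx":0,"ry":0,"rz":0,"hand":0.01},{"dx":0,"dy":0,"dz":-0.025,"rx":0,"ry":0,"rz":0,"hand":0.01}]' 60
python3 to.py .548 .260 .25 -4.5
```

```text
clock: 18.1
position: [0.6365, -0.2133, 0.0215]
ee_rot: [0.0, 0.989, 0.146, 0.0]
contact_force: [0.5, 0.0, 1.1]
width: 0.0602
gripper_force: 0.0
clock: 19.1
position: [0.6371, -0.2135, 0.2414]
ee_rot: [0.002, 0.989, 0.146, 0.003]
contact_force: [1.2, 0.0, -0.7]
width: 0.0288
gripper_force: 59.8
t 19.1 p [ 0.6371 -0.2135  0.2414] x [0.957 0.29  0.005] y [ 0.289 -0.957  0.004] z [ 0.006 -0.003 -1.   ] F [ 1.2  0.  -0.7] w 0.0288 g 59.8
d tool [ 0.0518 -0.479  -0.0104]
rz 21.3 x at 16.8
```

```bash
python3 -m pendant '[{"dx":0.0043,"dy":-0.0392,"dz":-0.005,"rx":0,"ry":0,"rz":0,"hand":0.01},{"dx":0.0043,"dy":-0.04,"dz":-0.005,"rx":0,"ry":0,"rz":0,"hand":0.01},{"dx":0.0043,"dy":-0.04,"dz":0,"rx":0,"ry":0,"rz":0,"hand":0.01},{"dx":0.0043,"dy":-0.04,"dz":0,"rx":0,"ry":0,"rz":0,"hand":0.01},{"dx":0.0043,"dy":-0.04,"dz":0,"rx":0,"ry":0,"rz":0,"hand":0.01},{"dx":0.0043,"dy":-0.04,"dz":0,"rx":0,"ry":0,"rz":0,"hand":0.01},{"dx":0.0043,"dy":-0.04,"dz":0,"rx":0,"ry":0,"rz":0,"hand":0.01},{"dx":0.0043,"dy":-0.04,"dz":0,"rx":0,"ry":0,"rz":0,"hand":0.01},{"dx":0.0043,"dy":-0.04,"dz":0,"rx":0,"ry":0,"rz":0,"hand":0.01},{"dx":0.0043,"dy":-0.04,"dz":0,"rx":0,"ry":0,"rz":0,"hand":0.01},{"dx":0.0043,"dy":-0.04,"dz":0,"rx":0,"ry":0,"rz":0,"hand":0.01},{"dx":0.0043,"dy":-0.04,"dz":0,"rx":0,"ry":0,"rz":0,"hand":0.01}]' >/dev/null
python3 -m pendant '[{"dx":0,"dy":0,"dz":0,"rx":0,"ry":0,"rz":7.1,"hand":0.01},{"dx":0,"dy":0,"dz":0,"rx":0,"ry":0,"rz":7.1,"hand":0.01},{"dx":0,"dy":0,"dz":0,"rx":0,"ry":0,"rz":7.1,"hand":0.01},{"dx":0,"dy":0,"dz":0,"rx":0,"ry":0,"rz":0,"hand":0.01},{"dx":0,"dy":0,"dz":0,"rx":0,"ry":0,"rz":0,"hand":0.01},{"dx":0,"dy":0,"dz":0,"rx":0,"ry":0,"rz":0,"hand":0.01}]' >/dev/null
python3 to.py .548 .260 .155 -4.5
```

```text
t 20.6 p [0.5467 0.2603 0.2463] x [ 0.997 -0.076 -0.   ] y [-0.076 -0.997  0.   ] z [-0. -0. -1.] F [-0.5 -0.1 -1.1] w 0.029 g 59.9
d tool [0.0013 0.0002 0.0913]
rz 0.2 x at -4.3
```

```bash
python3 -m pendant '[{"dx":0.001,"dy":0,"dz":0.024,"rx":0,"ry":0,"rz":0,"hand":0.01},{"dx":0,"dy":0,"dz":0.024,"rx":0,"ry":0,"rz":0,"hand":0.01},{"dx":0,"dy":0,"dz":0.024,"rx":0,"ry":0,"rz":0,"hand":0.01},{"dx":0,"dy":0,"dz":0.019,"rx":0,"ry":0,"rz":0,"hand":0.01},{"dx":0,"dy":0,"dz":0,"rx":0,"ry":0,"rz":0,"hand":0.01},{"dx":0,"dy":0,"dz":0,"rx":0,"ry":0,"rz":0,"hand":0.05},{"dx":0,"dy":0,"dz":0,"rx":0,"ry":0,"rz":0,"hand":0.05},{"dx":0,"dy":0,"dz":0,"rx":0,"ry":0,"rz":0,"hand":0.05},{"dx":0,"dy":0,"dz":0,"rx":0,"ry":0,"rz":0,"hand":0.05},{"dx":0,"dy":0,"dz":-0.03,"rx":0,"ry":0,"rz":0,"hand":0.05},{"dx":0,"dy":0,"dz":-0.04,"rx":0,"ry":0,"rz":0,"hand":0.05},{"dx":0,"dy":0,"dz":-0.03,"rx":0,"ry":0,"rz":0,"hand":0.05}]'
python3 to.py .4256 -.1895 .2 4.6
```

```text
clock: 21.6
position: [0.5483, 0.2607, 0.2586]
ee_rot: [-0.001, 0.999, -0.039, 0.001]
contact_force: [-0.3, -0.2, 0.4]
width: 0.0499
gripper_force: 0.0
t 21.6 p [0.5483 0.2607 0.2586] x [ 0.997 -0.078  0.003] y [-0.078 -0.997 -0.001] z [ 0.003  0.001 -1.   ] F [-0.3 -0.2  0.4] w 0.0499 g 0.0
d tool [-0.0875  0.4584  0.0578]
rz -9.1 x at -4.5
```

```bash
python3 -m pendant '[{"dx":-0.0073,"dy":0.0382,"dz":0,"rx":0,"ry":0,"rz":0,"hand":0.06},{"dx":-0.0073,"dy":0.0382,"dz":0,"rx":0,"ry":0,"rz":0,"hand":0.06},{"dx":-0.0073,"dy":0.0382,"dz":0,"rx":0,"ry":0,"rz":0,"hand":0.06},{"dx":-0.0073,"dy":0.0382,"dz":0,"rx":0,"ry":0,"rz":0,"hand":0.06},{"dx":-0.0073,"dy":0.0382,"dz":0,"rx":0,"ry":0,"rz":0,"hand":0.06},{"dx":-0.0073,"dy":0.0382,"dz":0,"rx":0,"ry":0,"rz":0,"hand":0.06},{"dx":-0.0073,"dy":0.0382,"dz":0,"rx":0,"ry":0,"rz":0,"hand":0.06},{"dx":-0.0073,"dy":0.0382,"dz":0,"rx":0,"ry":0,"rz":0,"hand":0.06},{"dx":-0.0073,"dy":0.0382,"dz":0.01,"rx":0,"ry":0,"rz":0,"hand":0.06},{"dx":-0.0073,"dy":0.0382,"dz":0.02,"rx":0,"ry":0,"rz":0,"hand":0.06},{"dx":-0.0073,"dy":0.0382,"dz":0.02,"rx":0,"ry":0,"rz":0,"hand":0.06},{"dx":-0.0073,"dy":0.0382,"dz":0.02,"rx":0,"ry":0,"rz":0,"hand":0.06}]' >/dev/null
python3 -m pendant '[{"dx":0,"dy":0,"dz":0.02,"rx":0,"ry":0,"rz":-4.5,"hand":0.06},{"dx":0,"dy":0,"dz":0.03,"rx":0,"ry":0,"rz":-4.6,"hand":0.06},{"dx":0,"dy":0,"dz":0,"rx":0,"ry":0,"rz":0,"hand":0.06},{"dx":0,"dy":0,"dz":0,"rx":0,"ry":0,"rz":0,"hand":0.06},{"dx":0,"dy":0,"dz":0,"rx":0,"ry":0,"rz":0,"hand":0.06}]' >/dev/null
python3 to.py .4256 -.1895 .024 4.6
python3 - <<'E'
from det import *
im=snap('top');housings(im); sc=snap('scene');housings(sc)
# tray: corners from crop1 inset (scale 2.6, offset 430,200; inset x starts at 600), rim z=.034
q=np.array([[640,28],[777,44],[765,214],[618,200]],float); q=(q-[600,0])/2.6+[430,200]
P=plane(im,q,.034); print(np.round(P,3),'centre',P.mean(0).round(4),np.linalg.norm(np.roll(P,-1,0)-P,axis=1).round(3))
b=cv2.cvtColor(im['frame'],cv2.COLOR_RGB2BGR); a=cv2.cvtColor(sc['frame'],cv2.COLOR_RGB2BGR)
cv2.imwrite('pics/crop4.png',np.hstack([cv2.resize(b[150:290,180:300],None,fx=4,fy=4,interpolation=cv2.INTER_CUBIC)[:400],cv2.resize(a[140:240,305:385],None,fx=4,fy=4)]))
E
```

```text
t 23.02 p [ 0.4273 -0.1847  0.1398] x [0.997 0.08  0.002] y [ 0.08  -0.997  0.002] z [ 0.002 -0.001 -1.   ] F [-0.5  0.3  1.1] w 0.0601 g 0.0
d tool [-0.0023  0.0045  0.1158]
rz -0.0 x at 4.6
[222.7 236.9] 69 xy [ 0.4258 -0.1891] size [51. 18.] axis 6.1 ear +/- [np.float64(83.0), np.float64(78.0)]
[245.7 307.3] 44 xy [ 0.6846 -0.2556] size [15. 51.] axis -11.3 ear +/- [np.float64(69.0), np.float64(79.0)]
[215.  316.6] 69 xy [ 0.6636 -0.3318] size [42. 23.] axis 79.4 ear +/- [np.float64(57.0), np.float64(55.0)]
[[ 0.574 -0.307  0.034]
 [ 0.554 -0.456  0.034]
 [ 0.371 -0.428  0.034]
 [ 0.388 -0.272  0.034]] centre [ 0.4718 -0.3658  0.034 ] [0.151 0.186 0.158 0.19 ]
```

View pics/crop4.png

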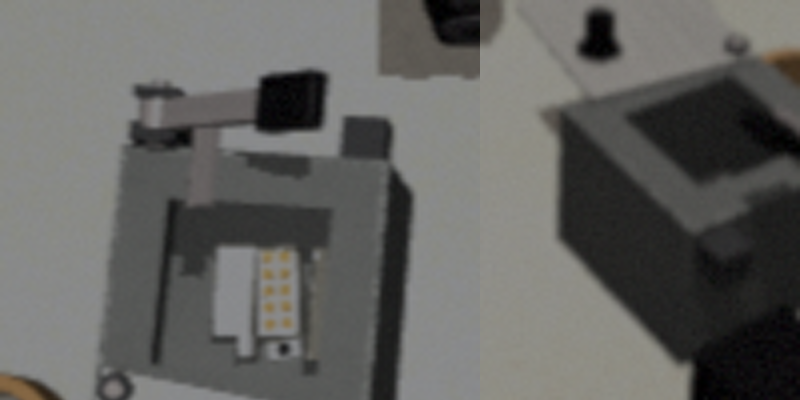

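The rejects lie in the box: two are visible at crop (235,300) and (280,300), and the third should be under them. The tray centre is at about (0.472, -0.366) with sides 186 x 155 mm, matching the given size. I'll grip the good housing.

```bash
python3 -m pendant '[{"dx":-0.002,"dy":0.0045,"dz":0.013,"rx":0,"ry":0,"rz":0,"hand":0.06},{"dx":0,"dy":0,"dz":0.025,"rx":0,"ry":0,"rz":0,"hand":0.06},{"dx":0,"dy":0,"dz":0.025,"rx":0,"ry":0,"rz":0,"hand":0.06},{"dx":0,"dy":0,"dz":0.025,"rx":0,"ry":0,"rz":0,"hand":0.06},{"dx":0,"dy":0,"dz":0.018,"rx":0,"ry":0,"rz":0,"hand":0.06},{"dx":0,"dy":0,"dz":0.01,"rx":0,"ry":0,"rz":0,"hand":0.06},{"dx":0,"dy":0,"dz":0,"rx":0,"ry":0,"rz":0,"hand":0.06},{"dx":0,"dy":0,"dz":0,"rx":0,"ry":0,"rz":0,"hand":0.06}]' 60
python3 -m pendant '[{"dx":0,"dy":0,"dz":0,"rx":0,"ry":0,"rz":0,"hand":0.01},{"dx":0,"dy":0,"dz":0,"rx":0,"ry":0,"rz":0,"hand":0.01},{"dx":0,"dy":0,"dz":0,"rx":0,"ry":0,"rz":0,"hand":0.01},{"dx":0,"dy":0,"dz":0,"rx":0,"ry":0,"rz":0,"hand":0.01},{"dx":0,"dy":0,"dz":0,"rx":0,"ry":0,"rz":0,"hand":0.01},{"dx":0,"dy":0,"dz":0,"rx":0,"ry":0,"rz":0,"hand":0.01},{"dx":0,"dy":0,"dz":-0.03,"rx":0,"ry":0,"rz":0,"hand":0.01},{"dx":0,"dy":0,"dz":-0.04,"rx":0,"ry":0,"rz":0,"hand":0.01},{"dx":0,"dy":0,"dz":-0.03,"rx":0,"ry":0,"rz":0,"hand":0.01},{"dx":0,"dy":0,"dz":0,"rx":0,"ry":0,"rz":0,"hand":0.01}]' 60
python3 to.py .472 -.366 .12 -7
```

```text
clock: 23.78
position: [0.4255, -0.1892, 0.0229]
ee_rot: [0.0, 0.999, 0.041, 0.001]
contact_force: [0.1, 0.4, -0.5]
width: 0.0601
gripper_force: 0.0
clock: 24.62
position: [0.4284, -0.1914, 0.1284]
ee_rot: [0.004, 0.999, 0.04, 0.006]
contact_force: [1.1, -0.3, -0.4]
width: 0.0286
gripper_force: 59.9
t 24.62 p [ 0.4284 -0.1914  0.1284] x [0.997 0.081 0.011] y [ 0.081 -0.997  0.008] z [ 0.011 -0.007 -1.   ] F [ 1.1 -0.3 -0.4] w 0.0286 g 59.9
d tool [0.0293 0.1775 0.0102]
rz 11.6 x at 4.6
```

```bash
python3 -m pendant '[{"dx":0.0058,"dy":0.0355,"dz":0,"rx":0,"ry":0,"rz":0,"hand":0.01},{"dx":0.0058,"dy":0.0355,"dz":0,"rx":0,"ry":0,"rz":0,"hand":0.01},{"dx":0.0058,"dy":0.0355,"dz":0,"rx":0,"ry":0,"rz":0,"hand":0.01},{"dx":0.0058,"dy":0.0355,"dz":0,"rx":0,"ry":0,"rz":0,"hand":0.01},{"dx":0.0058,"dy":0.0355,"dz":0,"rx":0,"ry":0,"rz":0,"hand":0.01},{"dx":0,"dy":0,"dz":0,"rx":0,"ry":0,"rz":5.8,"hand":0.01},{"dx":0,"dy":0,"dz":0,"rx":0,"ry":0,"rz":5.8,"hand":0.01},{"dx":0,"dy":0,"dz":0.02,"rx":0,"ry":0,"rz":0,"hand":0.01},{"dx":0,"dy":0,"dz":0.02,"rx":0,"ry":0,"rz":0,"hand":0.01},{"dx":0,"dy":0,"dz":0.02,"rx":0,"ry":0,"rz":0,"hand":0.01},{"dx":0,"dy":0,"dz":0,"rx":0,"ry":0,"rz":0,"hand":0.01},{"dx":0,"dy":0,"dz":0,"rx":0,"ry":0,"rz":0,"hand":0.01}]'
python3 to.py .472 -.366 .029 -7
```

```text
clock: 25.62
position: [0.467, -0.3629, 0.0612]
ee_rot: [-0.001, 0.998, -0.061, -0.001]
contact_force: [0.2, -1.0, -0.6]
width: 0.0289
gripper_force: 59.9
t 25.62 p [ 0.467  -0.3629  0.0612] x [ 0.993 -0.121 -0.002] y [-0.121 -0.993 -0.002] z [-0.002  0.002 -1.   ] F [ 0.2 -1.  -0.6] w 0.0289 g 59.9
d tool [0.0054 0.0026 0.0322]
rz 0.0 x at -7.0
```

```bash
python3 -m pendant '[{"dx":0.005,"dy":0.002,"dz":0.015,"rx":0,"ry":0,"rz":0,"hand":0.01},{"dx":0,"dy":0,"dz":0.01,"rx":0,"ry":0,"rz":0,"hand":0.01},{"dx":0,"dy":0,"dz":0.006,"rx":0,"ry":0,"rz":0,"hand":0.01},{"dx":0,"dy":0,"dz":0,"rx":0,"ry":0,"rz":0,"hand":0.01},{"dx":0,"dy":0,"dz":0,"rx":0,"ry":0,"rz":0,"hand":0.05},{"dx":0,"dy":0,"dz":0,"rx":0,"ry":0,"rz":0,"hand":0.05},{"dx":0,"dy":0,"dz":0,"rx":0,"ry":0,"rz":0,"hand":0.05},{"dx":0,"dy":0,"dz":-0.03,"rx":0,"ry":0,"rz":0,"hand":0.055},{"dx":0,"dy":0,"dz":-0.04,"rx":0,"ry":0,"rz":0,"hand":0.055},{"dx":0,"dy":0,"dz":-0.04,"rx":0,"ry":0,"rz":0,"hand":0.055},{"dx":0,"dy":0,"dz":-0.04,"rx":0,"ry":0,"rz":0,"hand":0.055},{"dx":0,"dy":0,"dz":-0.04,"rx":0,"ry":0,"rz":0,"hand":0.055}]'
python3 - <<'E'
from det import *
im=snap('top');f=im['frame']
for n in range(1):
    for c,a,m in blobs((f.max(2)<45)&roi(im,.36,.5,.18,.36,.16),30,600): print('dark',np.round(c,1),a,'z.164',np.round(plane(im,[c],.164)[0],4))
b=cv2.cvtColor(f,cv2.COLOR_RGB2BGR)
cv2.imwrite('pics/crop5.png',cv2.resize(b[150:320,180:520],None,fx=2.3,fy=2.3,interpolation=cv2.INTER_CUBIC))
E
python3 to.py .425 .245 .25
```

```text
clock: 26.62
position: [0.4723, -0.366, 0.2239]
ee_rot: [0.0, 0.998, -0.061, 0.0]
contact_force: [1.0, 0.1, -0.5]
width: 0.055
gripper_force: 0.0
dark [243.9 272.5] 144 z.164 [0.4097 0.2445 0.164 ]
t 26.67 p [ 0.4756 -0.3691  0.233 ] x [ 0.993 -0.121  0.014] y [-0.121 -0.993  0.011] z [ 0.012 -0.012 -1.   ] F [ 2.4 -2.1  4.6] w 0.0548 g 0.0
d tool [-0.1244 -0.6032 -0.0252]
```

View pics/crop5.png

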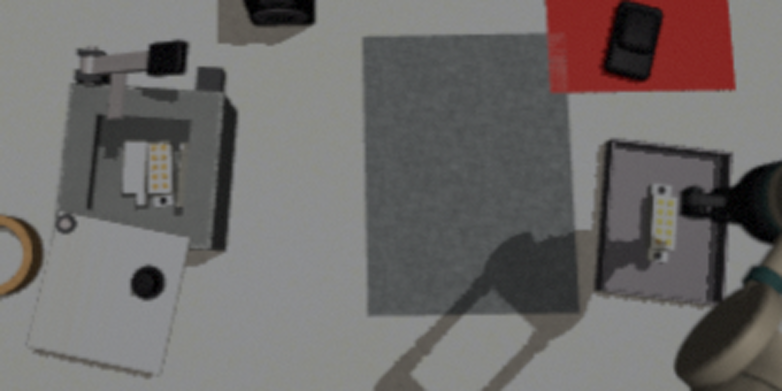

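Two rejects show in the box, the mat is empty, and the good housing lies in the tray at crop (662,220). The knob is at (0.410, 0.2445), so the cover turned about 94.5°. Next I'll move over the knob. I'll turn the tool a quarter so the fingers close along the direction of travel.

```bash
python3 -m pendant '[{"dx":-0.0085,"dy":-0.0374,"dz":-0.005,"rx":0,"ry":0,"rz":0,"hand":0.055},{"dx":-0.0085,"dy":-0.0374,"dz":-0.005,"rx":0,"ry":0,"rz":0,"hand":0.055},{"dx":-0.0085,"dy":-0.0374,"dz":0,"rx":0,"ry":0,"rz":0,"hand":0.055},{"dx":-0.0085,"dy":-0.0374,"dz":0,"rx":0,"ry":0,"rz":0,"hand":0.055},{"dx":-0.0085,"dy":-0.0374,"dz":0,"rx":0,"ry":0,"rz":0,"hand":0.055},{"dx":-0.0085,"dy":-0.0374,"dz":0,"rx":0,"ry":0,"rz":0,"hand":0.055},{"dx":-0.0085,"dy":-0.0374,"dz":0,"rx":0,"ry":0,"rz":0,"hand":0.055},{"dx":-0.0085,"dy":-0.0374,"dz":0,"rx":0,"ry":0,"rz":0,"hand":0.055},{"dx":-0.0085,"dy":-0.0374,"dz":0,"rx":0,"ry":0,"rz":0,"hand":0.055},{"dx":-0.0085,"dy":-0.0374,"dz":0,"rx":0,"ry":0,"rz":0,"hand":0.055},{"dx":-0.0085,"dy":-0.0374,"dz":0,"rx":0,"ry":0,"rz":0,"hand":0.055},{"dx":-0.0085,"dy":-0.0374,"dz":0,"rx":0,"ry":0,"rz":0,"hand":0.055}]' >/dev/null
python3 -m pendant '[{"dx":-0.0085,"dy":-0.0374,"dz":0,"rx":0,"ry":0,"rz":0,"hand":0.055},{"dx":-0.0085,"dy":-0.0374,"dz":0,"rx":0,"ry":0,"rz":0,"hand":0.055},{"dx":-0.0085,"dy":-0.0374,"dz":0,"rx":0,"ry":0,"rz":0,"hand":0.055},{"dx":-0.0085,"dy":-0.0374,"dz":0,"rx":0,"ry":0,"rz":0,"hand":0.055},{"dx":0,"dy":0,"dz":0,"rx":0,"ry":0,"rz":0,"hand":0.055},{"dx":0,"dy":0,"dz":0,"rx":0,"ry":0,"rz":0,"hand":0.055}]' >/dev/null
python3 -c "
from h import *
print(np.round(manip.get_state()['qpos'],3))"; python3 to.py .4097 .2445 .17 -78
```

```text
[ 0.395  0.141  1.732 -0.     1.268  2.083]
t 28.17 p [0.4096 0.246  0.2313] x [ 0.993 -0.117  0.001] y [-0.117 -0.993 -0.   ] z [ 0.001  0.    -1.   ] F [-0.3 -0.5 -0.6] w 0.0553 g 0.0
d tool [0.0002 0.0015 0.0613]
rz 71.3 x at -6.7
```

```bash
python3 -m pendant '[{"dx":0,"dy":0,"dz":0,"rx":0,"ry":0,"rz":-7,"hand":0.055},{"dx":0,"dy":0,"dz":0,"rx":0,"ry":0,"rz":-7,"hand":0.055},{"dx":0,"dy":0,"dz":0,"rx":0,"ry":0,"rz":-7,"hand":0.055},{"dx":0,"dy":0,"dz":0,"rx":0,"ry":0,"rz":-7,"hand":0.055},{"dx":0,"dy":0,"dz":0,"rx":0,"ry":0,"rz":-7,"hand":0.055},{"dx":0,"dy":0,"dz":0,"rx":0,"ry":0,"rz":-7,"hand":0.055},{"dx":0,"dy":0,"dz":0,"rx":0,"ry":0,"rz":-7,"hand":0.055},{"dx":0,"dy":0,"dz":0,"rx":0,"ry":0,"rz":-7,"hand":0.055},{"dx":0,"dy":0,"dz":0,"rx":0,"ry":0,"rz":-7,"hand":0.055},{"dx":0,"dy":0,"dz":0,"rx":0,"ry":0,"rz":-7,"hand":0.055},{"dx":0,"dy":0,"dz":0,"rx":0,"ry":0,"rz":-7,"hand":0.055},{"dx":0,"dy":0,"dz":0,"rx":0,"ry":0,"rz":-7,"hand":0.055}]' 30 >/dev/null
python3 -m pendant '[{"dx":0,"dy":0,"dz":0,"rx":0,"ry":0,"rz":-7,"hand":0.055},{"dx":0,"dy":0,"dz":0,"rx":0,"ry":0,"rz":-7,"hand":0.055},{"dx":0,"dy":0,"dz":0,"rx":0,"ry":0,"rz":0,"hand":0.055},{"dx":0,"dy":0,"dz":0,"rx":0,"ry":0,"rz":0,"hand":0.055},{"dx":0,"dy":0,"dz":0,"rx":0,"ry":0,"rz":0,"hand":0.055}]' >/dev/null
python3 to.py .4097 .2445 .17 -90
```

```text
t 29.58 p [0.4103 0.2434 0.2312] x [-0.014  1.    -0.   ] y [1.    0.014 0.   ] z [ 0. -0. -1.] F [ 0.1 -0.2  1. ] w 0.0553 g 0.0
d tool [ 0.0011 -0.0006  0.0612]
rz 0.8 x at 90.8
```

```bash
python3 -m pendant '[{"dx":0.001,"dy":0,"dz":0.02,"rx":0,"ry":0,"rz":0,"hand":0.055},{"dx":0,"dy":0,"dz":0.02,"rx":0,"ry":0,"rz":0,"hand":0.055},{"dx":0,"dy":0,"dz":0.02,"rx":0,"ry":0,"rz":0,"hand":0.055},{"dx":0,"dy":0,"dz":0,"rx":0,"ry":0,"rz":0,"hand":0.055},{"dx":0,"dy":0,"dz":0,"rx":0,"ry":0,"rz":0,"hand":0.055},{"dx":0,"dy":0,"dz":0,"rx":0,"ry":0,"rz":0,"hand":0.018},{"dx":0,"dy":0,"dz":0,"rx":0,"ry":0,"rz":0,"hand":0.018},{"dx":0,"dy":0,"dz":0,"rx":0,"ry":0,"rz":0,"hand":0.018},{"dx":0,"dy":0,"dz":0,"rx":0,"ry":0,"rz":0,"hand":0.018},{"dx":0,"dy":0,"dz":0,"rx":0,"ry":0,"rz":0,"hand":0.018},{"dx":0,"dy":0,"dz":0,"rx":0,"ry":0,"rz":0,"hand":0.018}]' 30
python3 - <<'E'
from h import *
s=st(); m=quat(s['ee_rot']).as_matrix(); pin=np.array([.4750,.3388]); c=np.array(s['position'])[:2]-pin; print('r',np.hypot(*c))
prev=np.array(s['position']); c=c/np.hypot(*c)*.114
for k in range(1,17):
    a=k*np.radians(95)/16; p=np.array([*(pin+R.from_euler('z',a).as_matrix()[:2,:2]@c),prev[2]])
    print(k,np.round((m.T@(p-prev))[:2],4),np.round(p,3)); prev=p
E
```

```text
clock: 30.5
position: [0.4101, 0.245, 0.1724]
ee_rot: [0.0, 0.701, 0.713, 0.0]
contact_force: [-2.3, -2.9, 6.2]
width: 0.025
gripper_force: 29.6
t 30.5 p [0.4101 0.245  0.1724] x [-0.018  1.    -0.   ] y [1.    0.018 0.001] z [ 0.001 -0.    -1.   ] F [-2.3 -2.9  6.2] w 0.025 g 29.6
r 0.11407185512944606
1 [-0.0063  0.01  ] [0.42  0.239 0.172]
2 [-0.0053  0.0105] [0.431 0.234 0.172]
3 [-0.0042  0.011 ] [0.442 0.23  0.172]
4 [-0.003   0.0114] [0.453 0.227 0.172]
5 [-0.0018  0.0117] [0.465 0.225 0.172]
6 [-0.0006  0.0118] [0.477 0.225 0.172]
7 [0.0006 0.0118] [0.489 0.226 0.172]
8 [0.0018 0.0117] [0.5   0.228 0.172]
9 [0.003  0.0114] [0.512 0.231 0.172]
10 [0.0042 0.011 ] [0.523 0.235 0.172]
11 [0.0053 0.0106] [0.533 0.241 0.172]
12 [0.0064 0.01  ] [0.543 0.247 0.172]
13 [0.0073 0.0092] [0.552 0.255 0.172]
14 [0.0083 0.0084] [0.56  0.263 0.172]
15 [0.0091 0.0075] [0.568 0.272 0.172]
16 [0.0098 0.0066] [0.574 0.282 0.172]
```

```bash
python3 -m pendant '[{"dx":-0.0063,"dy":0.01,"dz":0,"rx":0,"ry":0,"rz":0,"hand":0.018},{"dx":-0.0053,"dy":0.0105,"dz":0,"rx":0,"ry":0,"rz":0,"hand":0.018},{"dx":-0.0042,"dy":0.011,"dz":0,"rx":0,"ry":0,"rz":0,"hand":0.018},{"dx":-0.003,"dy":0.0114,"dz":0,"rx":0,"ry":0,"rz":0,"hand":0.018},{"dx":-0.0018,"dy":0.0117,"dz":0,"rx":0,"ry":0,"rz":0,"hand":0.018},{"dx":-0.0006,"dy":0.0118,"dz":0,"rx":0,"ry":0,"rz":0,"hand":0.018},{"dx":0.0006,"dy":0.0118,"dz":0,"rx":0,"ry":0,"rz":0,"hand":0.018},{"dx":0.0018,"dy":0.0117,"dz":0,"rx":0,"ry":0,"rz":0,"hand":0.018},{"dx":0.003,"dy":0.0114,"dz":0,"rx":0,"ry":0,"rz":0,"hand":0.018}]'
python3 to.py .523 .235 .1724
python3 -m pendant '[{"dx":0.0042,"dy":0.011,"dz":0,"rx":0,"ry":0,"rz":0,"hand":0.018},{"dx":0.0053,"dy":0.0106,"dz":0,"rx":0,"ry":0,"rz":0,"hand":0.018},{"dx":0.0064,"dy":0.01,"dz":0,"rx":0,"ry":0,"rz":0,"hand":0.018},{"dx":0.0073,"dy":0.0092,"dz":0,"rx":0,"ry":0,"rz":0,"hand":0.018},{"dx":0.0083,"dy":0.0084,"dz":0,"rx":0,"ry":0,"rz":0,"hand":0.018},{"dx":0,"dy":0,"dz":0,"rx":0,"ry":0,"rz":0,"hand":0.018},{"dx":0,"dy":0,"dz":0,"rx":0,"ry":0,"rz":0,"hand":0.018}]'
python3 to.py .574 .282 .1724
```

```text
clock: 31.25
position: [0.511, 0.229, 0.1717]
ee_rot: [0.001, 0.7, 0.714, -0.002]
contact_force: [-2.7, -8.6, 4.7]
width: 0.0249
gripper_force: 30.1
t 31.25 p [0.511  0.229  0.1717] x [-0.019  1.    -0.005] y [ 1.     0.019 -0.002] z [-0.002 -0.005 -1.   ] F [-2.7 -8.6  4.7] w 0.0249 g 30.1
d tool [ 0.0057  0.0121 -0.0007]
clock: 31.83
position: [0.5612, 0.2638, 0.1714]
ee_rot: [0.001, 0.701, 0.714, 0.001]
contact_force: [0.7, -0.4, 0.7]
width: 0.0248
gripper_force: 30.0
t 31.83 p [0.5612 0.2638 0.1714] x [-0.018  1.    -0.   ] y [1.    0.018 0.002] z [ 0.002 -0.    -1.   ] F [ 0.7 -0.4  0.7] w 0.0248 g 30.0
d tool [ 0.0179  0.0132 -0.0009]
```

```bash
python3 -m pendant '[{"dx":0.0091,"dy":0.0075,"dz":0,"rx":0,"ry":0,"rz":0,"hand":0.018},{"dx":0.0095,"dy":0.006,"dz":0,"rx":0,"ry":0,"rz":0,"hand":0.018},{"dx":0,"dy":0,"dz":0,"rx":0,"ry":0,"rz":0,"hand":0.018},{"dx":0,"dy":0,"dz":0,"rx":0,"ry":0,"rz":0,"hand":0.018},{"dx":0,"dy":0,"dz":0,"rx":0,"ry":0,"rz":0,"hand":0.018}]'
python3 -m pendant '[{"dx":0.004,"dy":0.002,"dz":0,"rx":0,"ry":0,"rz":0,"hand":0.018},{"dx":0,"dy":0,"dz":0,"rx":0,"ry":0,"rz":0,"hand":0.018},{"dx":0,"dy":0,"dz":0,"rx":0,"ry":0,"rz":0,"hand":0.018}]'
```

```text
clock: 32.25
position: [0.5734, 0.2828, 0.1714]
ee_rot: [-0.0, 0.701, 0.713, 0.001]
contact_force: [-1.9, 0.0, 1.6]
width: 0.0247
gripper_force: 30.3
clock: 32.5
position: [0.5741, 0.2842, 0.1713]
ee_rot: [0.001, 0.701, 0.713, -0.003]
contact_force: [-5.2, -6.4, 5.1]
width: 0.0248
gripper_force: 30.7
```

```bash
python3 -m pendant '[{"dx":0.004,"dy":0.002,"dz":0,"rx":0,"ry":0,"rz":0,"hand":0.018},{"dx":0,"dy":0,"dz":0,"rx":0,"ry":0,"rz":0,"hand":0.018},{"dx":0,"dy":0,"dz":0,"rx":0,"ry":0,"rz":0,"hand":0.018},{"dx":0,"dy":0,"dz":0,"rx":0,"ry":0,"rz":0,"hand":0.018}]'
python3 -m pendant '[{"dx":-0.004,"dy":-0.002,"dz":0,"rx":0,"ry":0,"rz":0,"hand":0.018},{"dx":0,"dy":0,"dz":0,"rx":0,"ry":0,"rz":0,"hand":0.05},{"dx":0,"dy":0,"dz":0,"rx":0,"ry":0,"rz":0,"hand":0.05},{"dx":0,"dy":0,"dz":0,"rx":0,"ry":0,"rz":0,"hand":0.05},{"dx":0,"dy":0,"dz":-0.02,"rx":0,"ry":0,"rz":0,"hand":0.05},{"dx":0,"dy":0,"dz":-0.03,"rx":0,"ry":0,"rz":0,"hand":0.05},{"dx":0,"dy":0,"dz":-0.04,"rx":0,"ry":0,"rz":0,"hand":0.05},{"dx":0,"dy":0,"dz":-0.03,"rx":0,"ry":0,"rz":0,"hand":0.05},{"dx":-0.04,"dy":0,"dz":0,"rx":0,"ry":0,"rz":0,"hand":0.0},{"dx":-0.04,"dy":0,"dz":0,"rx":0,"ry":0,"rz":0,"hand":0.0},{"dx":-0.04,"dy":0,"dz":0,"rx":0,"ry":0,"rz":0,"hand":0.0},{"dx":-0.04,"dy":0,"dz":0,"rx":0,"ry":0,"rz":0,"hand":0.0}]'
python3 -m pendant '[{"dx":-0.04,"dy":0,"dz":0,"rx":0,"ry":0,"rz":0,"hand":0.0},{"dx":-0.04,"dy":0,"dz":0,"rx":0,"ry":0,"rz":0,"hand":0.0},{"dx":0,"dy":0,"dz":0,"rx":0,"ry":0,"rz":0,"hand":0.0},{"dx":0,"dy":0,"dz":0,"rx":0,"ry":0,"rz":0,"hand":0.0}]'
python3 - <<'E'
from det import *
im=snap('top');sc=snap('scene');f=im['frame']
for c,a,m in blobs((f.max(2)<45)&roi(im,.5,.75,.15,.36,.16),30,600): print('dark',np.round(c,1),a,'z.164',np.round(plane(im,[c],.164)[0],4))
b=cv2.cvtColor(f,cv2.COLOR_RGB2BGR); a=cv2.cvtColor(sc['frame'],cv2.COLOR_RGB2BGR)
cv2.imwrite('pics/crop6.png',np.hstack([cv2.resize(b[155:255,195:295],None,fx=4,fy=4,interpolation=cv2.INTER_CUBIC),cv2.resize(a[140:240,325:425],None,fx=4,fy=4,interpolation=cv2.INTER_CUBIC)]))
E
```

```text
clock: 32.83
position: [0.5742, 0.2844, 0.1713]
ee_rot: [0.002, 0.701, 0.713, -0.007]
contact_force: [-8.3, -15.2, 8.5]
width: 0.0253
gripper_force: 31.3
clock: 33.83
position: [0.5788, 0.1259, 0.2913]
ee_rot: [0.001, 0.7, 0.714, 0.001]
contact_force: [-0.1, 0.1, -0.5]
width: 0.0023
gripper_force: 0.0
clock: 34.17
position: [0.5805, 0.0448, 0.2911]
ee_rot: [0.0, 0.702, 0.712, 0.0]
contact_force: [0.0, 0.4, 0.4]
width: 0.0001
gripper_force: 0.0
dark [271.3 155.6] 67 z.164 [0.712  0.1771 0.164 ]
dark [252.2 175. ] 220 z.164 [0.6604 0.2267 0.164 ]
dark [229.6 207.7] 140 z.164 [0.5752 0.2844 0.164 ]
```

View pics/crop6.png

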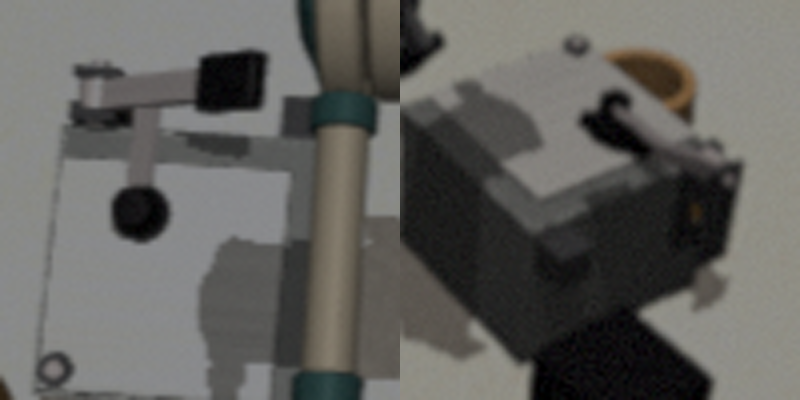

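```bash
python3 - <<'E'
from det import *
im=snap('top');sc=snap('scene')
q=lambda P:np.round((proj(sc,P)-[325,140])*4+[400,0],0)
print('knob base/top',q([[.5752,.2844,.147],[.5752,.2844,.181]]))
for z in(.16,.18,.2,.22,.24):
    pad=plane(im,[[252.2,175]],z)[0]; piv=plane(im,[[219,176.5]],z-.07)[0]
    print(z,pad.round(4),q([pad]),'pivot',piv.round(3),q([piv]),'d',np.linalg.norm((pad-piv)).round(4))
f=sc['frame'][140:200,365:400].max(2); print('\n'.join(''.join('%4d'%v for v in r[::1]) for r in f[18:42]))
E
```

```text
knob base/top [[609. 134.]
 [614.  99.]]
0.16 [0.6615 0.2276 0.16  ] [[634. 207.]] pivot [0.675 0.335 0.09 ] [[736. 233.]] d 0.1286
0.18 [0.6569 0.2237 0.18  ] [[629. 185.]] pivot [0.67  0.329 0.11 ] [[730. 213.]] d 0.1272
0.2 [0.6523 0.2198 0.2   ] [[624. 162.]] pivot [0.666 0.324 0.13 ] [[725. 193.]] d 0.1259
0.22 [0.6478 0.2159 0.22  ] [[618. 138.]] pivot [0.661 0.318 0.15 ] [[720. 172.]] d 0.1245
0.24 [0.6432 0.212  0.24  ] [[613. 114.]] pivot [0.657 0.312 0.17 ] [[714. 151.]] d 0.1231
 128 129 128 128 129 131 130 130 133 132 133 136 131 132 125 108  91  73  65  64  66  66  66  66  60  61  61  59  60  73  96 116 127 133 142
 127 131 129 129 128 134 132 132 132 129 132 133 130 134 133 127 114  95  81  69  64  65  64  62  65  58  59  57  54  60  87 114 124 128 133
 130 131 132 129 134 132 130 131 128 130 133 131 130 127 130 131 130 117 100  81  69  65  63  61  62  61  60  58  51  56  77 105 122 125 134
 130 132 129 130 131 131 131 131 130 129 128 123 120 114 115 124 128 128 117 104  85  69  62  62  62  59  59  60  53  61  80 108 121 124 130
 130 129 130 128 130 130 133 132 130 127 
[... 2078 characters left out ...]
 133 131 133 132 132 130 132 131 127 120 109  89  71  60  52  41  27  15   2   0   9  28  45  58  65  71  76  84  87  89  94  92  86  80
 130 132 130 130 130 131 131 135 131 134 131 126 118 111 106  94  86  68  38  20   9  16  30  43  57  56  58  64  65  70  75  79  87  86  90
 132 133 131 134 132 130 132 131 131 132 129 133 132 131 129 124 113  96  64  40  27  32  44  51  53  56  56  55  57  57  62  67  71  76  82
 132 131 134 130 134 131 131 133 131 133 131 133 135 131 129 123 112  91  68  50  42  40  48  46  55  55  60  62  56  56  56  57  58  63  66
 130 132 133 133 129 132 130 134 133 133 134 131 124 119 110 101  90  83  72  62  53  50  50  49  50  60  62  66  63  59  51  51  56  51  58
```

The cover is on its stop: the knob is back at (0.575, 0.284) and the force rose with no motion. The pad top is at about z=0.22, (0.648, 0.216). I'll press it with closed fingers and follow its outward drift.

```bash
python3 to.py .647 .212 .27
```

```text
t 34.37 p [0.5799 0.048  0.2911] x [-0.02   1.     0.001] y [1.   0.02 0.  ] z [ 0.     0.001 -1.   ] F [0.2 0.5 0.1] w 0.0003 g 0.0
d tool [0.1626 0.0703 0.0212]
```

```bash
python3 -m pendant '[{"dx":0.027,"dy":0.012,"dz":0,"rx":0,"ry":0,"rz":0,"hand":0},{"dx":0.027,"dy":0.012,"dz":0,"rx":0,"ry":0,"rz":0,"hand":0},{"dx":0.027,"dy":0.012,"dz":0,"rx":0,"ry":0,"rz":0,"hand":0},{"dx":0.027,"dy":0.012,"dz":0,"rx":0,"ry":0,"rz":0,"hand":0},{"dx":0.027,"dy":0.012,"dz":0,"rx":0,"ry":0,"rz":0,"hand":0},{"dx":0.027,"dy":0.0105,"dz":0,"rx":0,"ry":0,"rz":0,"hand":0},{"dx":0,"dy":0,"dz":0.01,"rx":0,"ry":0,"rz":0,"hand":0},{"dx":0,"dy":0,"dz":0.01,"rx":0,"ry":0,"rz":0,"hand":0},{"dx":0,"dy":0,"dz":0,"rx":0,"ry":0,"rz":0,"hand":0},{"dx":0,"dy":0,"dz":0,"rx":0,"ry":0,"rz":0,"hand":0}]' 30
python3 -m pendant '[{"dx":0,"dy":0,"dz":0.01,"rx":0,"ry":0,"rz":0,"hand":0},{"dx":0,"dy":0,"dz":0.01,"rx":0,"ry":0,"rz":0,"hand":0},{"dx":-0.003,"dy":0,"dz":0.01,"rx":0,"ry":0,"rz":0,"hand":0},{"dx":-0.003,"dy":0,"dz":0.01,"rx":0,"ry":0,"rz":0,"hand":0},{"dx":0,"dy":0,"dz":0,"rx":0,"ry":0,"rz":0,"hand":0},{"dx":0,"dy":0,"dz":0,"rx":0,"ry":0,"rz":0,"hand":0}]'
python3 - <<'E'
from det import *
sc=snap('scene');a=cv2.cvtColor(sc['frame'],cv2.COLOR_RGB2BGR)
cv2.imwrite('pics/crop7.png',cv2.resize(a[110:240,325:455],None,fx=4,fy=4,interpolation=cv2.INTER_CUBIC))
E
```

```text
clock: 35.2
position: [0.6462, 0.2095, 0.2699]
ee_rot: [-0.001, 0.701, 0.714, -0.001]
contact_force: [-0.2, 0.1, 1.0]
width: 0.0001
gripper_force: 0.0
clock: 35.7
position: [0.6473, 0.2029, 0.231]
ee_rot: [-0.0, 0.701, 0.713, -0.0]
contact_force: [0.1, -0.9, 4.5]
width: 0.0
gripper_force: 2.0
```

View pics/crop7.png

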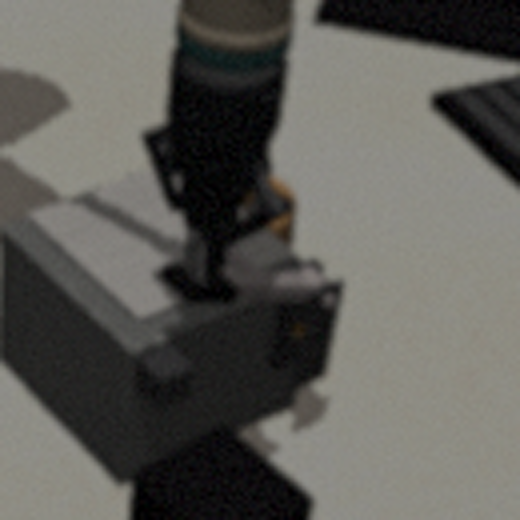

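The fingertips rest on the pad at crop (200,280), with an upward force of 4.5 N and the tips at z≈0.212. I'll press on down.

```bash
python3 -m pendant '[{"dx":-0.004,"dy":0,"dz":0.01,"rx":0,"ry":0,"rz":0,"hand":0},{"dx":-0.004,"dy":0,"dz":0.01,"rx":0,"ry":0,"rz":0,"hand":0},{"dx":-0.003,"dy":0,"dz":0.01,"rx":0,"ry":0,"rz":0,"hand":0},{"dx":-0.003,"dy":0,"dz":0.01,"rx":0,"ry":0,"rz":0,"hand":0},{"dx":-0.001,"dy":0,"dz":0.01,"rx":0,"ry":0,"rz":0,"hand":0},{"dx":0,"dy":0,"dz":0,"rx":0,"ry":0,"rz":0,"hand":0},{"dx":0,"dy":0,"dz":0,"rx":0,"ry":0,"rz":0,"hand":0}]'
python3 -m pendant '[{"dx":0,"dy":0,"dz":0.005,"rx":0,"ry":0,"rz":0,"hand":0},{"dx":0,"dy":0,"dz":0.004,"rx":0,"ry":0,"rz":0,"hand":0},{"dx":0,"dy":0,"dz":0,"rx":0,"ry":0,"rz":0,"hand":0},{"dx":0,"dy":0,"dz":0,"rx":0,"ry":0,"rz":0,"hand":0}]'
```

```text
clock: 36.33
position: [0.6472, 0.1887, 0.1796]
ee_rot: [-0.001, 0.701, 0.713, -0.001]
contact_force: [0.1, -0.1, -0.2]
width: -0.0003
gripper_force: 0.0
clock: 36.67
position: [0.6487, 0.1891, 0.1768]
ee_rot: [0.002, 0.701, 0.714, 0.002]
contact_force: [-3.9, -1.3, 14.2]
width: -0.0002
gripper_force: 7.6
```

The force dropped to zero at the detent, then rose to 14 N at the stop. I'll back off and check.

```bash
python3 -m pendant '[{"dx":0,"dy":0,"dz":-0.02,"rx":0,"ry":0,"rz":0,"hand":0},{"dx":0,"dy":0,"dz":-0.04,"rx":0,"ry":0,"rz":0,"hand":0},{"dx":0,"dy":0,"dz":-0.04,"rx":0,"ry":0,"rz":0,"hand":0},{"dx":-0.038,"dy":-0.01,"dz":-0.02,"rx":0,"ry":0,"rz":0,"hand":0},{"dx":-0.038,"dy":-0.01,"dz":0,"rx":0,"ry":0,"rz":0,"hand":0},{"dx":-0.038,"dy":-0.01,"dz":0,"rx":0,"ry":0,"rz":0,"hand":0},{"dx":-0.038,"dy":-0.01,"dz":0,"rx":0,"ry":0,"rz":0,"hand":0},{"dx":-0.038,"dy":-0.01,"dz":0,"rx":0,"ry":0,"rz":0,"hand":0},{"dx":-0.038,"dy":-0.01,"dz":0,"rx":0,"ry":0,"rz":0,"hand":0},{"dx":0,"dy":0,"dz":0,"rx":0,"ry":0,"rz":0,"hand":0},{"dx":0,"dy":0,"dz":0,"rx":0,"ry":0,"rz":0,"hand":0},{"dx":0,"dy":0,"dz":0,"rx":0,"ry":0,"rz":0,"hand":0}]'
python3 - <<'E'
from det import *
im=snap('top');sc=snap('scene');f=im['frame']
for c,a,m in blobs((f.max(2)<45)&roi(im,.5,.75,.15,.36,.16),30,600): print('dark',np.round(c,1),a,'z.164',np.round(plane(im,[c],.164)[0],4))
b=cv2.cvtColor(f,cv2.COLOR_RGB2BGR); a=cv2.cvtColor(sc['frame'],cv2.COLOR_RGB2BGR)
cv2.imwrite('pics/crop8.png',np.hstack([cv2.resize(b[150:300,195:515],None,fx=1.6,fy=2.4),cv2.resize(a[140:260,325:425],None,fx=2.8,fy=3)]))
E
```

```text
clock: 37.67
position: [0.5926, -0.0377, 0.2914]
ee_rot: [0.0, 0.701, 0.713, 0.001]
contact_force: [0.1, -0.6, 0.2]
width: -0.0001
gripper_force: 0.0
dark [266.6 182. ] 256 z.164 [0.6411 0.189  0.164 ]
dark [278.  216.5] 215 z.164 [0.5503 0.1588 0.164 ]
dark [229.5 207.9] 134 z.164 [0.5747 0.2845 0.164 ]
```

View pics/crop8.png

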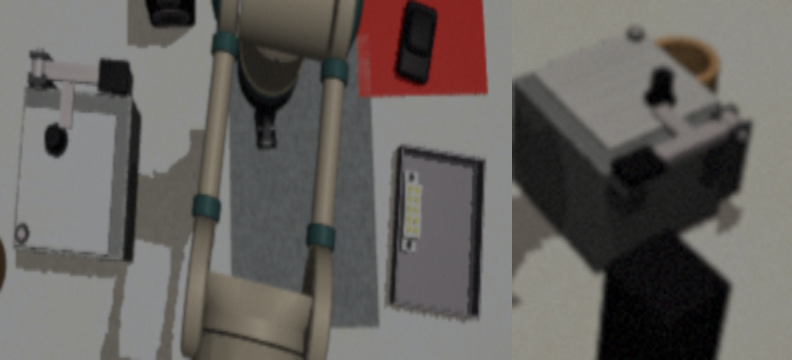

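The lever is level, the cover is shut, and the good housing lies flat in the tray. It was nudged a little but is well inside. I'm handing in the job.

```bash
python3 -c "
from rig import manip
print(manip.sign_off())"
```

```text
the job is handed in; nothing more can be done
None
```

I handed the job in at about 38 s: three broken housings dropped into the scrap box (two seen inside afterwards, the third presumed under them), the good one in the tray, the cover shut on its stop and the lever locked down; the hand-in returned no verdict.

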